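# Cap a soil-core liner in the crank press

### The arm

A 6-joint arm with a two-finger parallel gripper is mounted at the origin on the work surface. World frame = base frame: x ahead of the robot, y to its left, z up, the work surface at z = 0. Lengths are in m, angles in rad, forces in N, time in s.
With the tool pointing down it reaches from about 0.375 to 0.975 m from the base axis. Payload 3.8 kg.
Tool frame: the origin (TCP) lies midway between the tips of the shut fingers; the grasp point (between the pads) lies 19 mm behind it (pinch_z is the z of the grasp point in the tool frame, in m); z points along the fingers, y is the direction in which the jaws open and shut (so a half turn about z gives the same grasp; the last joint's range is limited). The gripper opens to 88 mm and grips with 3 to 60 N. Pads are 18 mm wide; open, the fingers measure 123 mm over their backs; the gripper's body (75 mm by 187 mm) begins 45 mm behind the grasp point.
Start: joints at [1.188, 0.264, 1.604, -0, 1.274, -0.037], TCP at [0.229, 0.635, 0.209] pointing down, gripper open.
Joint ranges: [-2.63, 2.63], [-0.94, 2.18], [0.31, 2.57], [-1.31, 4.45], [0, 2.66], [-2.55, 2.55]. Speed limits (rad/s): [2.57, 2.57, 3.14, 3.14, 3.14, 3.14].

### API

Orientations are given as a rotation vector (axis times angle).
In Python, from workcell import get_state, snapshot, sign_off, regions_of, spot_point, pinch_z gives the robot as it stands. The module is installed in compiled form; this text tells all that it offers.
- The arm moves only by the shell command python3 -m inch 'ROWS' [OPENING] [FORCE]. ROWS is JSON, a list of rows, each a list of 6 numbers: the shift along the tool's x, y, z in mm, then the turn, a rotation vector about the tool's x, y, z in rad. A call has 1 to 12 rows; each row shifts and turns the commanded pose from where the row before left it, along the tool's axes as they then stand; what a row does not reach is not made up. A row lasts 1/12 s, in which the tool goes at most 41.7 mm and 7.16 degrees, less where a joint would pass 70% of its speed; a pose out of reach is approached as far as the arm can. A call is refused whole if a number of a shift passes 41.7 or a number of a turn 0.125, either way. A call with a gripper value outside its range is refused whole. OPENING is the finger opening in mm, from 0 to 88.1, set as the call begins (- or left out, the last holds). The fingers move at their own pace and stop on an object; FORCE is the grip in N (left out, the last holds). Time passes only in rows, so rows that do not move let the fingers close. It gives the time, the measured TCP pose, the force and the opening at its end, in the units of the state.
- get_state(): the state, without advancing time (a new reading comes with each control period).
- snapshot(name): name is "side" or "top"; returns a dict with "img" (384x512x3 uint8, blue, green, red), "fov_y" (degrees; the focal length in pixels is half the picture's height over the tangent of half this angle, whatever the lens; pixels are square), "cx", "cy" (the principal point, pixels), "cam_to_world" (4x4, takes a point from camera to world coordinates). Camera axes: x right, y down, z forward; pixel columns grow to the right and rows downward; lengths in m; the calibration is good to about 2 mm. A picture is of the moment at which its call begins. There is no depth.
- sign_off(): hands the job in, once; it reports no verdict.
Trained networks look in a picture, given as the dict that the camera call returned (one of the last four; its "shot" number tells which), for a name from the list of things; names that differ only in an ending like _2 or _b are one class to them, and where a whole thing is asked for, a point or a joint stands for the part that bears it (a point fixed in the world has none). Each returns a list of dicts, best first, with "conf" (0 to 1); they miss things now and then, are a little off and sometimes report something else, mostly with a low value. They report only what shows in the picture. A call takes as long as a camera call. They do not tell look-alikes from the thing itself.
- regions_of(picture, target): "pixels" (384x512 bool, what is visible of it) and "at" ([row, column] in pixels, amid what is visible of it).
- spot_point(picture, target): "at" ([row, column] in pixels: a listed point, or the origin of a listed thing).
The state is a dict: "t": time; "q": joint angles; "qvel": joint speeds; "joint_torque": joint torques, N m; "tcp_pos": TCP position; "tcp_rot": TCP orientation; "contact_force": force on the tool from outside, world axes, zero at the start; "ft_torque": the same for the moment, N m; "opening": finger opening in m.
Only numpy, scipy, OpenCV 4.12 (cv2) and the standard library are available. Lean on these libraries where they do the work, as an engineer would, in place of code of your own. Each camera call takes 0.05 s, during which the arm holds its last target.

### The job

Move the white soil-core liner from its wooden rest into the blue cradle of the press, its yellow cap still facing the ram, and let go of it. Then take the press crank by its loose red sleeve and wind it clockwise until the ram has pushed the cap fully home and beds its seal with a firm load of about 80 N; feel the load build up through the sleeve, because the liner cracks above 110 N. Wind the crank all the way back, keeping hold of the sleeve throughout because the crank springs back when let go, and leave the bottles and the pot where they stand.

Things in the scene. Friction and masses are not known exactly. Their poses are not given: they have to be found in the camera images.
- press: Fixed bench capping press; origin at bench level, z up. Dark steel base plate 12 mm thick, own x -55..55, own y -205..160 mm. White gearbox 70 x 90 mm at own y -150, 70 mm high. Ram axis: x = 0, 50 mm above the bench, moving along own +y towards the cradle. White end stop 60 mm wide, 78 mm high, clamped with its face somewhere between own y 112 and 122 mm (not measured).
- cradle (a point): Liner's centre when seated against the end stop at its nearest setting: press own (0, 47, 50) mm; axes as the press. Seated it may lie up to 10 mm further along +y. Two blue 45-degree V supports, 12 mm thick, 55 wide, 46 high, middles at press own y 20 and 82 mm; fingers fit between, down to 12 mm above the bench. Laid up to 15 mm short of this point, the ram slides it home with under 3 N.
- crank_axis (a point): Point on the crank's vertical turning axis, on top of the gearbox, 70 mm above the bench; axes as the press.
- crank (a joint): Angle q, rad, 0 to 8.6, starts at 0; grows clockwise from above. Sleeve at crank_axis + 60 mm x (-cos q, +sin q) in the press's x, y. Ram advances 10 mm per rad. A spring returns it to 0: 0.13 N m at 0 rising evenly to 0.235 at 8.6, plus friction 0.02 N m, damping 0.01 N m s/rad. 10 N at the ram adds 1.7 N at the sleeve.
- sleeve: Loose red grip sleeve of the crank, upright cylinder 24 mm diameter, 60 mm long, spinning freely on its pin 60 mm from the crank axis. Origin at the centre of its lower end (90 mm above the bench, 2 mm above the steel arm below); top 150 mm, pin head to 154 mm above the bench.
- ram: Ram with a black rubber nose disc of 36 mm diameter; origin at the centre of the nose's front face, which at crank 0 is at press own y -85 mm and moves to own +y. The rubber gives about 1 mm per 30 N. More than 110 N of it on the capped liner cracks the liner.
- liner: Loose white core liner, rigid tube 40 mm diameter, 130 mm long, 0.14 to 0.28 kg. Origin at its middle, on its axis; own y along the tube, ends at y -65 and +65 mm. Cap on the -y end, blue band near the +y end. Starts in the wooden rest, own y as the rest's (within 0.45 rad of +y). Lies in the cradle with own y along the press's own y.
- cap_face (a point): Centre of the outer face of the yellow cap, 46 mm diameter, 22 mm long. In the liner's frame it is at y = -67 mm when fully home and starts up to 10 mm further out (-77 to -74 mm). The cap slides under about 24 N and then bottoms hard, and its seal beds once the ram presses with over 50 N; it stays where it is pushed.
- rest: Fixed wooden rest 85 x 115 mm, plate 12 mm thick, with two V supports like the cradle's, 35 mm either side of its middle along own y; origin at bench level. It holds the liner's axis 50 mm above the bench.
- bottle_red: Bystander: white squeeze bottle with red nozzle, 60 mm diameter, 164 mm high; origin under its base.
- bottle_yellow: Bystander: white squeeze bottle with yellow nozzle, 60 mm diameter, 164 mm high; origin under its base.
- pot: Bystander: small sample pot with blue lid, 44 mm diameter, 50 mm high; origin under its base.
Mind the look-alikes: they are no part of the job. Leave any pink or purple look-alike of the liner alone.

How it is judged:
On the way, in this order (a step that is already met when the one before it is completed fails the run):
1. the liner lies released in the cradle, cap towards the ram and not yet home (horizontal distance between liner and cradle below 0.025 m and height (world z) of liner between 0.046 and 0.053 m and y of cap_face in the frame of press below 0 m and contact force between the fingers and liner below 0.1 N and y of cap_face in the frame of liner below -0.072 m), for 0.2 s.
2. the ram has pushed the cap home (within 1.5 mm) and beds it with more than 50 N, the sleeve held (y of cap_face in the frame of liner above -0.0685 m and contact force between ram and liner above 50 N and contact force between the fingers and sleeve above 0.3 N), for 0.1 s.
At the end, for the whole second after the job is handed in: The cap is home within 1.5 mm on the liner, the liner lies at rest in the cradle against the end stop (-4 to +16 mm along the press from the cradle point) and in line with it within 0.06 rad, the ram is off it and the crank is back within 0.4 rad of its start (y of cap_face in the frame of liner above -0.0685 m and y of liner in the frame of cradle between -0.004 and 0.016 m and distance between liner and cradle below 0.018 m and angle between the y axis of liner and the y axis of press, either way round below 0.06 rad and value of joint crank below 0.4 rad and linear speed of liner below 0.02 m/s and contact force between ram and liner below 0.1 N); the robot touches nothing.
It fails at once if the ram presses the capped liner with more than 110 N (contact force between ram and liner above 110 N).
It fails at once if the sleeve is let go while the crank is more than 0.5 rad from its start (value of joint crank above 0.5 rad and contact force between the fingers and sleeve below 0.3 N).
It fails at once if a bystander is moved by more than 30 mm (distance of any of bottle_red, bottle_yellow, pot from where it was at the start of the episode above 0.03 m).
It also fails if it takes over 72 s, if anything falls off the work surface, if the arm or the gripper's body presses on something with over 40 N, if the wrist force passes 120 N, or if a joint passes its speed limit or range.

## Working session

There is one attempt and no reset: what is moved stays moved. The work goes in short steps, Python scripts to look and compute and a shell command to move; the robot and the scene stay as the last step left them, time stands still between calls to the robot, and variables do not carry over. Pictures are saved under pics/ and viewed, and the job is handed in when it is done.

```bash
mkdir -p pics; ls
python3 - <<'E'
from workcell import *
import cv2
print(get_state(), pinch_z)
for n in("side","top"):
    s=snapshot(n); cv2.imwrite(f"pics/{n}0.png",s["img"]); print(n,s["fov_y"],s["cx"],s["cy"],s["cam_to_world"])
E
```

```text
pics
{'t': 0.0, 'q': array([ 1.18808325e+00,  2.64763782e-01,  1.60533249e+00, -3.39679860e-05,
        1.27370757e+00, -3.69162241e-02]), 'qvel': array([-0.00092159,  0.00126359,  0.00019959, -0.00092732, -0.00183864,
        0.00066816]), 'joint_torque': array([ 1.74594181e-03, -5.02099514e+01, -3.56888795e+01,  7.28159957e-02,
        2.93354841e-02, -2.04992307e-04]), 'tcp_pos': array([0.2285273 , 0.63432761, 0.20750334]), 'tcp_rot': array([-0.54038467, -3.09433082,  0.00340732]), 'contact_force': array([-0.11259629,  0.03413108,  0.46450778]), 'ft_torque': array([-0.00212457, -0.02962857,  0.00673497]), 'opening': 0.0879338863551793} -0.0187
side 54.70559009584577 252.31348306384393 187.81062079903884 [[-0.89428984 -0.29114999  0.33981961  0.29301284]
 [-0.44688158  0.54153712 -0.71206348  0.58781455]
 [ 0.02329235 -0.78865026 -0.61440071  0.55947173]
 [ 0.          0.          0.          1.        ]]
top 52.87446672979006 256.15123314141397 192.9414263950803 [[-0.01072746 -0.98638612  0.16409553  0.41983771]
 [-0.99986927  0.01256675  0.01017464  0.02868098]
 [-0.01209827 -0.16396492 -0.98639198  0.9012825 ]
 [ 0.          0.          0.          1.        ]]
```

View pics/side0.png

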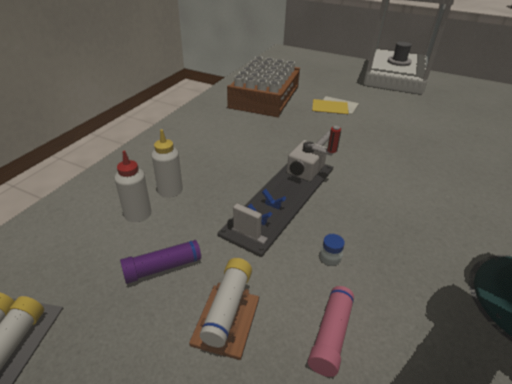

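View pics/top0.png

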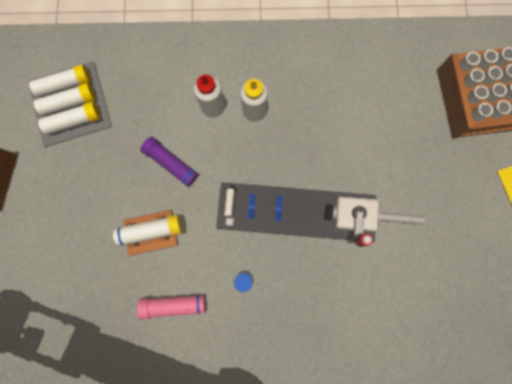

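```bash
cat > h.py <<'E'
import numpy as np, cv2
from workcell import *
def ray(s,at):
    f=192/np.tan(np.radians(s["fov_y"]/2)); T=np.array(s["cam_to_world"])
    d=T[:3,:3]@np.array([(at[1]-s["cx"])/f,(at[0]-s["cy"])/f,1]); return T[:3,3],d
def atz(s,at,z):
    o,d=ray(s,at); return (o+d*(z-o[2])/d[2])
def proj(s,p):
    f=192/np.tan(np.radians(s["fov_y"]/2)); T=np.linalg.inv(s["cam_to_world"]); c=T[:3,:3]@p+T[:3,3]
    return s["cy"]+f*c[1]/c[2], s["cx"]+f*c[0]/c[2]
def tri(a,b):
    A=np.zeros((3,3));v=np.zeros(3)
    for o,d in (a,b):
        d=d/np.linalg.norm(d);P=np.eye(3)-np.outer(d,d);A+=P;v+=P@o
    return np.linalg.solve(A,v)
E
python3 - <<'E'
from h import *
np.set_printoptions(precision=4,suppress=True)
Z=dict(press=0,cradle=.05,crank_axis=.07,sleeve=.09,ram=.05,liner=.05,cap_face=.05,rest=0,bottle_red=0,bottle_yellow=0,pot=0)
ss=[snapshot("top"),snapshot("side")]
for k,z in Z.items():
    for s,n in zip(ss,("top","side")):
        for r in spot_point(s,k)[:3]: print(k,n,np.round(r["at"],1),round(r["conf"],2),atz(s,r["at"],z))
im=ss[0]["img"]
cv2.imwrite("pics/c1.png",cv2.resize(im[190:270,90:400],None,fx=2.5,fy=2.5,interpolation=2))
cv2.imwrite("pics/c2.png",cv2.resize(im[200:260,100:200],None,fx=7,fy=7,interpolation=2))
E
```

```text
press top [222.2 177.3] 0.71 [0.5027 0.2234 0.    ]
press top [211.5 283.2] 0.62 [ 0.5248 -0.025   0.    ]
press side [203.8 275.6] 0.87 [ 0.5275 -0.0321  0.    ]
press side [191.2 170.7] 0.64 [0.7695 0.0443 0.    ]
cradle top [204.7 270.8] 0.97 [0.5345 0.0052 0.05  ]
cradle side [197.8 263.5] 0.65 [0.5378 0.0173 0.05  ]
crank_axis top [213.2 357.6] 0.82 [ 0.5111 -0.1811  0.07  ]
crank_axis top [103.1 213.6] 0.57 [0.7664 0.1318 0.07  ]
crank_axis side [149.1 305.6] 0.64 [ 0.5168 -0.183   0.07  ]
sleeve side [152.2 332.1] 0.55 [ 0.4474 -0.1687  0.09  ]
ram top [212.2 327.9] 0.73 [ 0.5163 -0.1208  0.05  ]
ram side [169.8 293.4] 0.71 [ 0.5195 -0.112   0.05  ]
liner top [304.1 178.4] 0.85 [0.3227 0.2063 0.05  ]
liner top [164.8 169.9] 0.77 [0.6287 0.2324 0.05  ]
liner top [228.3 144.4] 0.7 [0.4854 0.2852 0.05  ]
liner side [324.9 330.6] 0.77 [0.3177 0.2449 0.05  ]
liner side [300.3 225.9] 0.57 [0.4808 0.2803 0.05  ]
liner side [258.9 166.2] 0.57 [0.6179 0.2543 0.05  ]
cap_face top [220.4 181.5] 0.72 [0.5019 0.2034 0.05  ]
cap_face top [143.1 146.8] 0.62 [0.6805 0.2869 0.05  ]
cap_face side [268.8 125.1] 0.88 [0.6667 0.3052 0.05  ]
cap_face side [365.8 323.6] 0.64 [0.3077 0.3103 0.05  ]
cap_face side [266.1 240.1] 0.52 [0.4937 0.2077 0.05  ]
rest top [233.5 149.5] 0.91 [0.477  0.2879 0.    ]
rest top [204.5 269.4] 0.59 [0.5418 0.0071 0.    ]
rest side [320.7 224.4] 0.56 [0.4816 0.2861 0.    ]
bottle_red top [107.4 213.8] 0.92 [0.7844 0.1399 0.    ]
bottle_red top [230. 147.] 0.44 [0.4852 0.294  0.    ]
bottle_red side [214.4 136.9] 0.66 [0.7856 0.147  0.    ]
bottle_yellow top [111.3 249.3] 0.9 [0.773  0.0526 0.    ]
bottle_yellow side [187.8 169.5] 0.78 [0.7801 0.0349 0.    ]
pot top [279.4 244.2] 0.85 [0.3701 0.0674 0.    ]
pot side [257.9 328.2] 0.84 [0.3682 0.0707 0.    ]
```

View pics/c1.png

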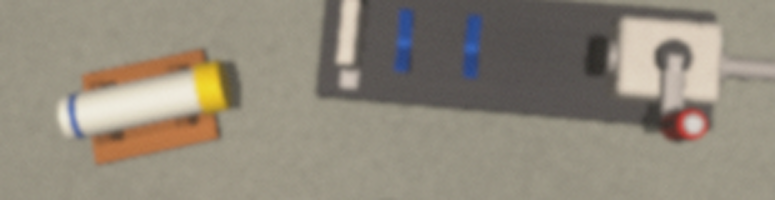

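View pics/c2.png

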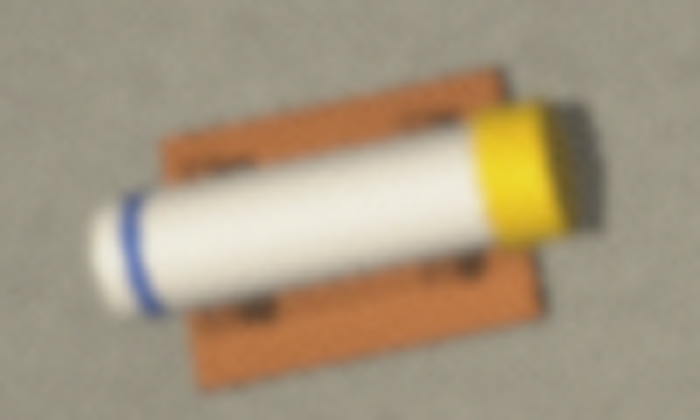

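Run:
```python
from h import *
np.set_printoptions(precision=4,suppress=True)
s=snapshot("top"); im=s["img"]; hsv=cv2.cvtColor(im,cv2.COLOR_BGR2HSV)
def big(m):
    m=m.astype(np.uint8); n,l,st,_=cv2.connectedComponentsWithStats(m); i=1+np.argmax(st[1:,4]); return l==i
roi=np.zeros(im.shape[:2],bool)
def R(r0,r1,c0,c1):
    q=roi.copy(); q[r0:r1,c0:c1]=1; return q
m=R(175,245,205,390)&((im.max(2)<85)|((hsv[...,1]>120)&(hsv[...,0]>90)&(hsv[...,0]<130))|(im.min(2)>150))
m=big(cv2.morphologyEx(m.astype(np.uint8),cv2.MORPH_OPEN,np.ones((3,3))))
def box(m,z):
    ys,xs=np.nonzero(m); hull=cv2.convexHull(np.c_[xs,ys].astype(np.float32)).reshape(-1,2)
    w=np.array([atz(s,(y,x),z)[:2] for x,y in hull],np.float32)
    (c,sz,a)=cv2.minAreaRect(w*1000); return c,sz,a
print("press box",box(m,.012)); 
b=R(185,230,240,300)&(hsv[...,1]>120)&(hsv[...,0]>95)&(hsv[...,0]<130)
n,l,st,ce=cv2.connectedComponentsWithStats(b.astype(np.uint8))
for i in range(1,n):
    if st[i,4]>20: print("blue",st[i],ce[i],atz(s,ce[i][::-1],.035))
yel=R(200,260,160,200)&(hsv[...,0]>18)&(hsv[...,0]<35)&(hsv[...,1]>130)&(hsv[...,2]>90)
wh=R(205,255,105,185)&(hsv[...,1]<60)&(hsv[...,2]>150)
blu=R(205,255,105,140)&(hsv[...,0]>95)&(hsv[...,0]<135)&(hsv[...,1]>70)
L=big(cv2.morphologyEx((yel|wh|blu).astype(np.uint8),cv2.MORPH_CLOSE,np.ones((3,3))))
print("liner",box(L,.05)); 
T=big(wh); ys,xs=np.nonzero(T); w=np.array([atz(s,(y,x),.05)[:2] for y,x in zip(ys,xs)]); 
u,sv,vt=np.linalg.svd(w-w.mean(0),full_matrices=False); print("white mean",w.mean(0),vt[0])
print("yel",box(big(yel),.05))
wd=R(205,260,110,190)&(hsv[...,0]<15)&(hsv[...,1]>110)
print("rest",box(big(cv2.morphologyEx((wd|L).astype(np.uint8),cv2.MORPH_CLOSE,np.ones((3,3))))&wd,.012))
red=R(225,250,350,380)&((hsv[...,0]<8)|(hsv[...,0]>172))&(hsv[...,1]>120)
ys,xs=np.nonzero(red);print("red",ys.mean(),xs.mean(),ys.min(),ys.max(),xs.min(),xs.max())
v=im.copy(); v[m]=(0,255,0); v[L]=(255,0,255); v[wd]=(0,128,255);v[red]=(255,255,0)
cv2.imwrite("pics/seg1.png",cv2.resize(v[170:270,90:400],None,fx=2.5,fy=2.5))
```

```text
press box ((512.6865844726562, -208.93661499023438), (117.05130004882812, 78.55522918701172), 87.3995590209961)
blue [248 194   7  24 116] [251.2328 205.7328] [0.5348 0.0491 0.035 ]
blue [276 196   6  25 117] [278.3846 208.2137] [ 0.5284 -0.0122  0.035 ]
liner ((483.4137878417969, 285.91107177734375), (180.23069763183594, 108.12964630126953), 89.37983703613281)
white mean [0.4937 0.3104] [ 0.2447 -0.9696]
yel ((493.59918212890625, 219.05783081054688), (47.096927642822266, 26.32917022705078), 12.766853332519531)
rest ((479.3660888671875, 284.2638854980469), (83.17352294921875, 113.5859375), 11.536267280578613)
red 240.0 361.95384615384614 234 245 357 370
```

View pics/seg1.png

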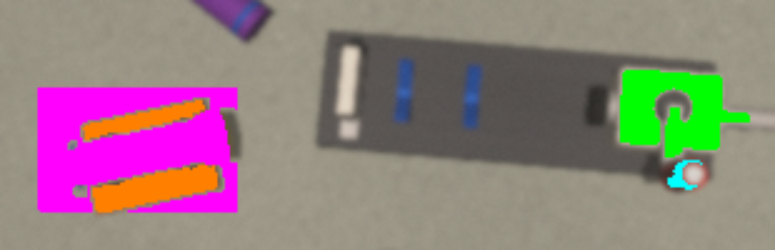

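Run:
```python
from h import *
np.set_printoptions(precision=4,suppress=True)
s=snapshot("top"); im=s["img"]; hsv=cv2.cvtColor(im,cv2.COLOR_BGR2HSV)
print(im[210,230],im[200,265],im[235,140],im[250,220],im[229,150],im[202,229])
def big(m):
    m=m.astype(np.uint8); n,l,st,_=cv2.connectedComponentsWithStats(m); i=1+np.argmax(st[1:,4]); return l==i
roi=np.zeros(im.shape[:2],bool)
def R(r0,r1,c0,c1):
    q=roi.copy(); q[r0:r1,c0:c1]=1; return q
g=im.max(2)
def box(m,z):
    ys,xs=np.nonzero(m); hull=cv2.convexHull(np.c_[xs,ys].astype(np.float32)).reshape(-1,2)
    w=np.array([atz(s,(y,x),z)[:2] for x,y in hull],np.float32)
    return cv2.minAreaRect(w*1000)
m=big(R(175,250,205,330)&(g<100))
print("press left part",box(m,.012))
wh=big(R(205,255,105,185)&(hsv[...,1]<50)&(g>185))
blu=R(205,255,105,140)&(hsv[...,0]>95)&(hsv[...,0]<135)&(hsv[...,1]>70)
yel=R(200,260,160,200)&(hsv[...,0]>18)&(hsv[...,0]<35)&(hsv[...,1]>130)&(hsv[...,2]>90)
L=wh|blu|yel
print("liner",box(L,.05)); print("white",box(wh,.05))
v=im.copy(); v[m]=(0,255,0); v[L]=(255,0,255)
cv2.imwrite("pics/seg2.png",cv2.resize(v[170:270,90:400],None,fx=2.5,fy=2.5,interpolation=0))
```

```text
[180 196 210] [81 86 88] [209 225 230] [136 151 157] [221 234 237] [193 210 222]
press left part ((527.9134521484375, -4.1734466552734375), (258.18426513671875, 107.10247039794922), 84.41291046142578)
liner ((485.2501525878906, 274.6768798828125), (45.608787536621094, 139.6712188720703), 7.916441917419434)
white ((479.9531555175781, 287.09619140625), (32.709285736083984, 105.70034790039062), 10.711181640625)
```

View pics/seg2.png

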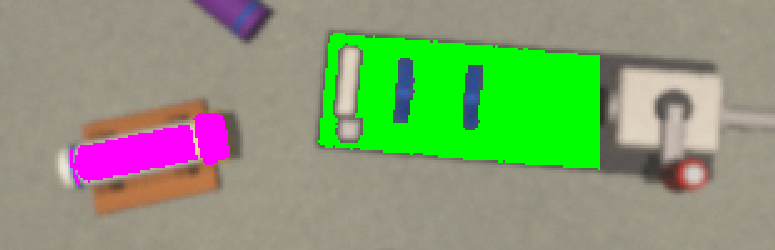

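```bash
cat > ov.py <<'E'
from h import *
def fr(x,y,yaw):
    c,s_=np.cos(yaw),np.sin(yaw)
    return lambda a,b,z: np.array([x+c*a-s_*b, y+s_*a+c*b, z])
def draw(s,K,press,liner,name,crop):
    r0,r1,c0,c1=crop
    v=cv2.resize(s["img"][r0:r1,c0:c1],None,fx=K,fy=K,interpolation=cv2.INTER_CUBIC)
    def P(p):
        r,c=proj(s,p); return (int((c-c0+.5)*K),int((r-r0+.5)*K))
    def poly(pts,col): cv2.polylines(v,[np.array([P(p) for p in pts])],True,col,1)
    F=fr(*press)
    poly([F(a,b,.012) for a,b in((-.055,-.205),(.055,-.205),(.055,.16),(-.055,.16))],(0,255,0))
    for y in(.020,.082): poly([F(a,y,z) for a,z in((-.0275,.046),(0,.0217),(.0275,.046))][::-1][:1]+[F(0,y,.0217),F(-.0275,y,.046),F(0,y,.0217)],(0,255,255))
    th=np.linspace(0,2*np.pi,24,endpoint=False)
    poly([F(-.06+.012*np.cos(t),-.15+.012*np.sin(t),.15) for t in th],(255,255,0))
    poly([F(a,b,.07) for a,b in((-.035,-.195),(.035,-.195),(.035,-.105),(-.035,-.105))],(0,0,255))
    poly([F(.018*np.cos(t),-.085,.05+.018*np.sin(t)) for t in th],(255,0,255))
    if liner:
        G=fr(*liner)
        for y,r in((.065,.02),(-.055,.023),(-.0755,.023)): poly([G(r*np.cos(t),y,.05+r*np.sin(t)) for t in th],(0,0,255))
        for a in(-.02,.02): poly([G(a,.065,.05),G(a,-.0755,.05)],(255,0,0))
    cv2.imwrite(name,v)
E
python3 - <<'E'
from ov import *
P=(.526,-.033,-.100); L=(.481,.281,.205)
s=snapshot("top"); draw(s,3,P,L,"pics/ov_t.png",(170,270,100,366))
s=snapshot("side"); draw(s,4,P,L,"pics/ov_s.png",(120,250,180,350)); draw(s,5,P,L,"pics/ov_sl.png",(245,365,180,280))
E
```

```text
(no output)
```

View pics/ov_t.png

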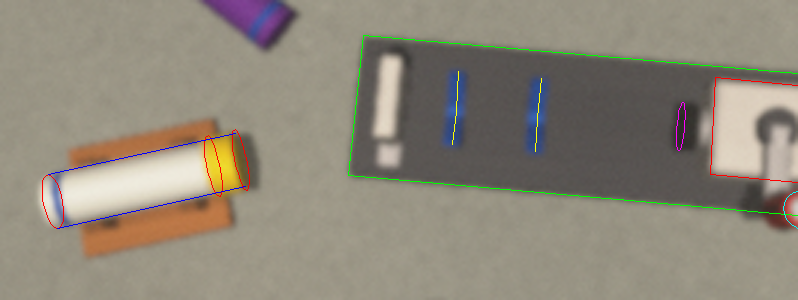

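View pics/ov_s.png

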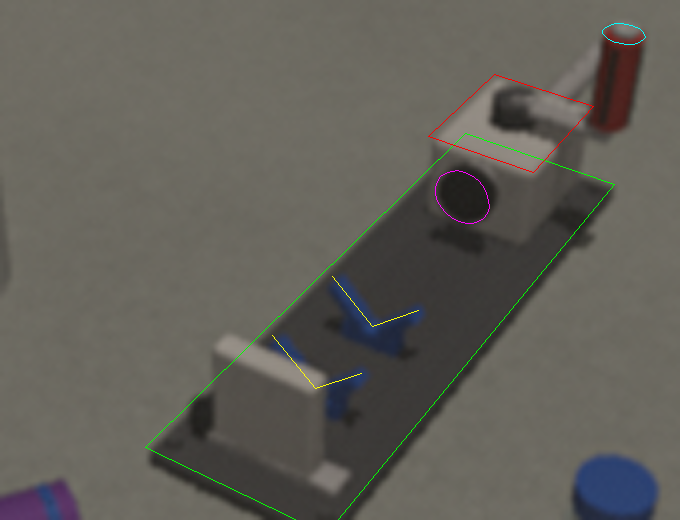

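View pics/ov_sl.png

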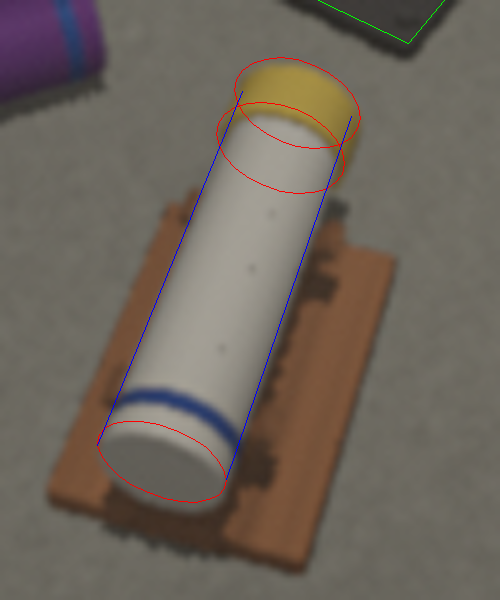

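```bash
cat > go.py <<'E'
import sys
from h import *
from scipy.spatial.transform import Rotation as Ro
np.set_printoptions(precision=2,suppress=True)
def go(x,y,z,jaw):  # z of TCP, jaw yaw of tool-y (mod pi)
    st=get_state(); R=Ro.from_rotvec(st["tcp_rot"])
    M=R.as_matrix(); 
    best=None
    for k in(0,1):
        j=jaw+k*np.pi; yy=np.array([np.cos(j),np.sin(j),0]); zz=np.array([0,0,-1.]); xx=np.cross(yy,zz)
        Rt=Ro.from_matrix(np.c_[xx,yy,zz]); d=(R.inv()*Rt).as_rotvec()
        if best is None or np.linalg.norm(d)<np.linalg.norm(best[0]): best=(d,Rt)
    dp=np.array([x,y,z])-st["tcp_pos"]
    print("t",round(st["t"],2),"tcp",st["tcp_pos"]*1000,"yaw tool-y",np.arctan2(M[1,1],M[0,1]),"q6",st["q"][5],"F",st["contact_force"],"op",st["opening"]*1000)
    print("turn",best[0].round(4),"shift in tool now(mm)",M.T@dp*1000,"after turn",best[1].as_matrix().T@dp*1000)
if __name__=="__main__": go(*map(float,sys.argv[1:5]))
E
python3 go.py .481 .284 .16 .207
```

```text
t 1.5 tcp [228.82 635.02 208.81] yaw tool-y 1.2249468396116845 q6 -0.03687581977684516 F [-0.54 -0.51 -0.49] op 88.18049545693155
turn [-0.    0.    1.02] shift in tool now(mm) [-356.24 -244.74   48.83] after turn [-395.35  174.65   48.81]
```

```bash
python3 -m inch '[[-29.7,-20.4,0,0,0,0],[-29.7,-20.4,0,0,0,0],[-29.7,-20.4,0,0,0,0],[-29.7,-20.4,0,0,0,0],[-29.7,-20.4,0,0,0,0],[-29.7,-20.4,0,0,0,0],[-29.7,-20.4,0,0,0,0],[-29.7,-20.4,0,0,0,0],[-29.7,-20.4,0,0,0,0],[-29.7,-20.4,0,0,0,0],[-29.7,-20.4,0,0,0,0],[-29.7,-20.4,0,0,0,0]]' 70 25
python3 -m inch '[[0,0,0,0,0,0.1133],[0,0,0,0,0,0.1133],[0,0,0,0,0,0.1133],[0,0,0,0,0,0.1133],[0,0,0,0,0,0.1133],[0,0,0,0,0,0.1133],[0,0,0,0,0,0.1133],[0,0,0,0,0,0.1133],[0,0,0,0,0,0.1133],[0,0,0,0,0,0]]'
python3 go.py .481 .284 .031 .207
```

```text
t: 2.5
tcp_pos: [0.4819, 0.2824, 0.2091]
tcp_rot: [0.54, 3.094, 0.001]
contact_force: [1.2, -0.3, -0.2]
opening: 0.0698
t: 3.33
tcp_pos: [0.4812, 0.2839, 0.2089]
tcp_rot: [1.985, 2.435, 0.0]
contact_force: [-0.2, -0.1, 0.0]
opening: 0.07
t 3.33 tcp [481.15 283.93 208.93] yaw tool-y 0.20249330226398235 q6 0.28603348017749264 F [-0.23 -0.1   0.02] op 70.01676935352444
turn [ 0. -0. -0.] shift in tool now(mm) [  0.09  -0.17 177.93] after turn [  0.1   -0.14 177.93]
```

```bash
python3 -m inch '[[0,0,38,0,0,0],[0,0,38,0,0,0],[0,0,36,0,0,0],[0,0,30,0,0,0],[0,0,22,0,0,0],[0,0,14,0,0,0],[0,0,0,0,0,0],[0,0,0,0,0,0]]'
python3 go.py .481 .284 .031 .207
python3 -c "
from ov import *
s=snapshot('side');cv2.imwrite('pics/g1.png',cv2.resize(s['img'][200:384,120:400],None,fx=2.5,fy=2.5))"
```

```text
t: 4.0
tcp_pos: [0.4804, 0.2836, 0.0301]
tcp_rot: [-1.979, -2.439, 0.003]
contact_force: [0.2, 0.2, 0.5]
opening: 0.0699
t 4.0 tcp [480.43 283.56  30.1 ] yaw tool-y 0.20738293379933573 q6 0.28117376345879236 F [0.24 0.22 0.53] op 69.86723033928837
turn [-0.  0.  0.] shift in tool now(mm) [ 0.32  0.64 -0.9 ] after turn [ 0.32  0.65 -0.9 ]
```

View pics/g1.png

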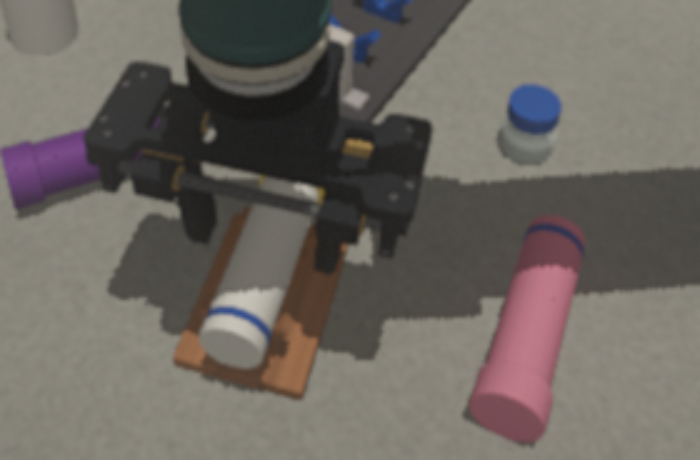

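The fingers straddle the white liner on the wooden rest (crop about (260,260)), and nothing else is near them, so I'm closing the gripper.

```bash
python3 -m inch '[[0,0,0,0,0,0],[0,0,0,0,0,0],[0,0,0,0,0,0],[0,0,0,0,0,0],[0,0,0,0,0,0],[0,0,0,0,0,0]]' 30 30
python3 -m inch '[[0,0,-10,0,0,0],[0,0,-20,0,0,0],[0,0,-30,0,0,0],[0,0,-30,0,0,0],[0,0,-10,0,0,0],[0,0,0,0,0,0]]'
python3 go.py .5297 .0108 .13 -.1
python3 -c "
from ov import *
s=snapshot('side');cv2.imwrite('pics/g2.png',cv2.resize(s['img'][120:384,120:400],None,fx=2.2,fy=2.2))"
```

```text
t: 4.55
tcp_pos: [0.4801, 0.2837, 0.0311]
tcp_rot: [-1.981, -2.436, 0.003]
contact_force: [-7.0, -1.1, 5.4]
opening: 0.0323
t: 5.05
tcp_pos: [0.4841, 0.2854, 0.1353]
tcp_rot: [1.98, 2.435, 0.012]
contact_force: [-0.2, 0.0, -0.9]
opening: 0.0301
t 5.05 tcp [484.11 285.43 135.28] yaw tool-y 0.2053176939266858 q6 0.2832529280280089 F [-0.21  0.05 -0.9 ] op 30.106265455292924
turn [ 0.01 -0.    0.31] shift in tool now(mm) [-278.17  -11.4     4.57] after turn [-268.71   72.78    5.28]
```

View pics/g2.png

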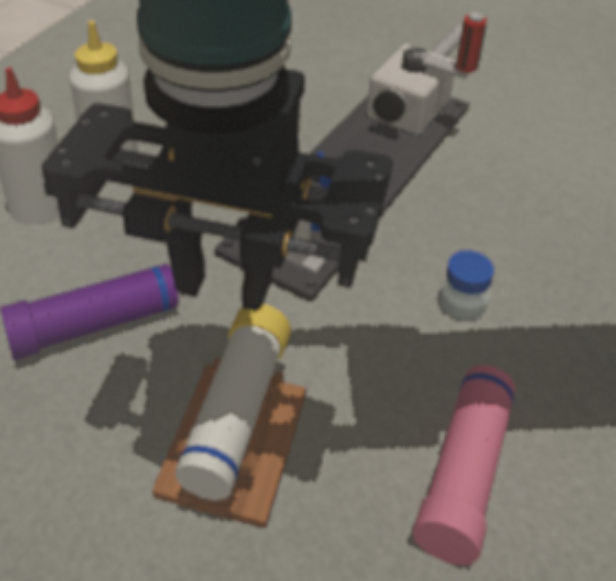

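The liner slipped out: the fingers closed to 30 mm, less than its 40 mm diameter. I'll look at where it lies now before trying again.

Run:
```python
from ov import *
import workcell; print(workcell.pinch_z, get_state()["tcp_pos"])
P=(.5255,-.031,-.100); L=(.481,.284,.205)
s=snapshot("side"); draw(s,5,P,L,"pics/ov_sl2.png",(235,355,170,290))
st=get_state(); print(proj(s,st["tcp_pos"]),proj(s,st["tcp_pos"]+[0,0,.0187]))
for k in("liner","cap_face"):
  for r in spot_point(s,k)[:4]: print(k,np.round(r["at"],1),r["conf"],atz(s,r["at"],.05))
s=snapshot("top"); draw(s,6,P,L,"pics/ov_t2.png",(190,270,100,220))
for k in("liner","cap_face"):
  for r in spot_point(s,k)[:4]: print(k,np.round(r["at"],1),r["conf"],atz(s,r["at"],.05))
```

```text
-0.0187 [0.48252051 0.28464459 0.13273884]
(np.float64(268.86928815396845), np.float64(223.3617269542799)) (np.float64(260.33518373065624), np.float64(223.04050726313662))
liner [323.6 333.8] 0.93 [0.31398564 0.24050411 0.05      ]
liner [258.8 166.4] 0.66 [0.61770843 0.25392761 0.05      ]
liner [168.8 294.7] 0.39 [ 0.51825984 -0.11737771  0.05      ]
cap_face [367.1 322.1] 0.65 [0.30896404 0.3130281  0.05      ]
cap_face [271.2 124.6] 0.57 [0.66391818 0.30961973 0.05      ]
cap_face [266.9 240.8] 0.5 [0.49175932 0.20868921 0.05      ]
liner [307.3 175.6] 0.96 [0.31612251 0.21211698 0.05      ]
liner [230.1 144.5] 0.81 [0.48144959 0.28481856 0.05      ]
liner [283.3 245.4] 0.38 [0.3646451  0.06271294 0.05      ]
cap_face [223.3 181.8] 0.84 [0.49550292 0.20260163 0.05      ]
cap_face [141.9 146.8] 0.65 [0.68330393 0.28696243 0.05      ]
cap_face [309.2 140.7] 0.53 [0.31289042 0.28675155 0.05      ]
```

View pics/ov_sl2.png

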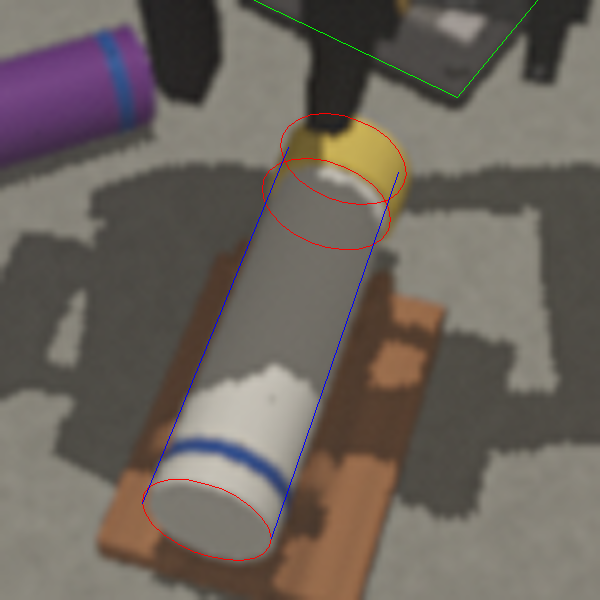

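View pics/ov_t2.png

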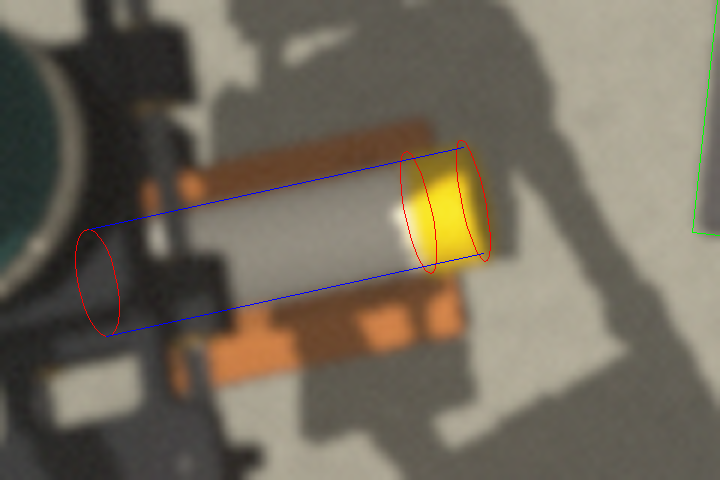

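```bash
cat > tip.py <<'E'
from h import *
import sys
from scipy.spatial.transform import Rotation as Ro
s=snapshot("side"); st=get_state(); M=Ro.from_rotvec(st["tcp_rot"]).as_matrix()
K=6; r,c=proj(s,st["tcp_pos"]); r0=int(max(0,min(284,r-55))); c0=int(max(0,min(382,c-65)))
v=cv2.resize(s["img"][r0:r0+100,c0:c0+130],None,fx=K,fy=K,interpolation=cv2.INTER_CUBIC)
v=cv2.convertScaleAbs(v,alpha=1.6,beta=20)
o=st["opening"]
for z,col in((0,(0,0,255)),(-.01,(0,255,255)),(-.0187,(0,255,0)),(-.03,(255,0,255))):
  for sg in(-1,1):
    pts=[]
    for x in(-.009,.009):
        p=st["tcp_pos"]+M@np.array([x,sg*o/2,z]); a,b=proj(s,p); pts.append((int((b-c0+.5)*K),int((a-r0+.5)*K)))
    cv2.line(v,pts[0],pts[1],col,2)
cv2.imwrite(sys.argv[1],v); print(st["t"],st["tcp_pos"],o)
E
python3 tip.py pics/tip1.png
```

```text
5.45 [0.48013627 0.28335843 0.12906928] 0.030146247849953147
```

View pics/tip1.png

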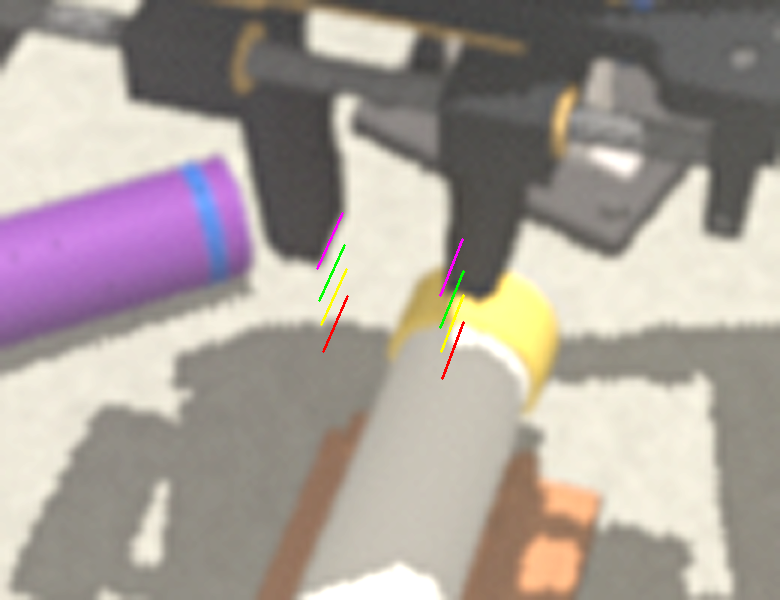

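The visible tips sit about 28 mm behind the reported TCP, which fits the slip. I'll check whether that offset changes with the opening.

```bash
python3 -m inch '[[0,0,0,0,0,0],[0,0,0,0,0,0],[0,0,0,0,0,0],[0,0,0,0,0,0],[0,0,0,0,0,0],[0,0,0,0,0,0]]' 66 30; python3 tip.py pics/tip2.png
```

```text
t: 5.95
tcp_pos: [0.4812, 0.284, 0.1309]
tcp_rot: [1.982, 2.437, 0.0]
contact_force: [0.9, -0.4, -1.2]
opening: 0.0656
6.0 [0.48118942 0.28395    0.13089697] 0.06597804818017226
```

View pics/tip2.png

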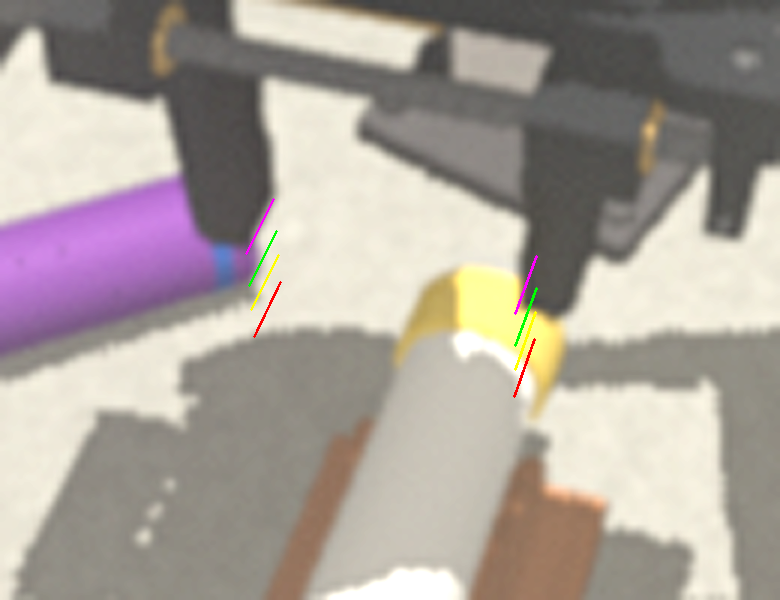

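```bash
python3 -m inch '[[0,0,38,0,0,0],[0,0,34,0,0,0],[0,0,25,0,0,0],[0,0,13,0,0,0],[0,0,5,0,0,0],[0,0,0,0,0,0],[0,0,0,0,0,0]]'; python3 tip.py pics/tip3.png
```

```text
t: 6.58
tcp_pos: [0.4822, 0.2845, 0.0169]
tcp_rot: [1.982, 2.437, 0.003]
contact_force: [0.7, -0.0, -0.2]
opening: 0.066
6.6333 [0.48269561 0.28478055 0.01761231] 0.06602992570816764
```

View pics/tip3.png

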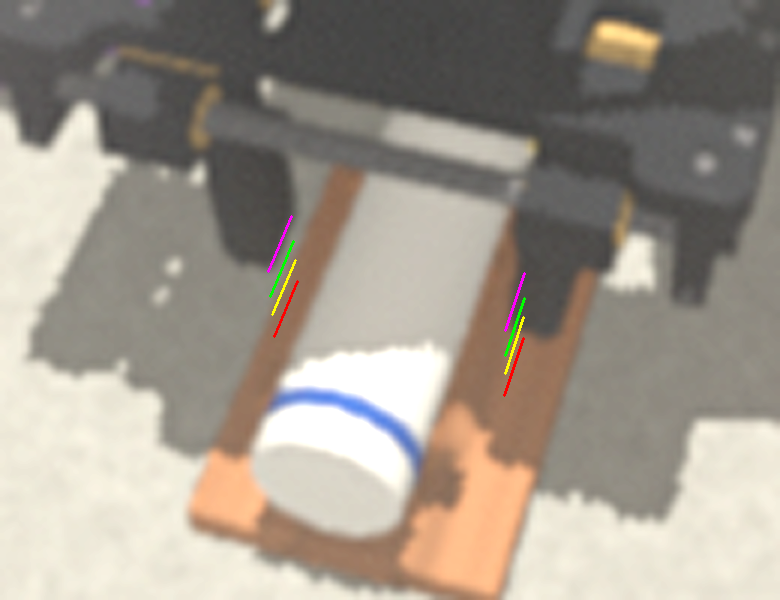

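```bash
python3 -m inch '[[0,0,3,0,0,0],[0,0,3,0,0,0],[0,0,0,0,0,0],[0,0,0,0,0,0]]'; python3 -m inch '[[0,0,3,0,0,0],[0,0,3,0,0,0],[0,0,0,0,0,0],[0,0,0,0,0,0]]';python3 go.py .481 .284 .012 .207
```

```text
t: 6.97
tcp_pos: [0.4812, 0.284, 0.0101]
tcp_rot: [1.982, 2.437, 0.001]
contact_force: [0.0, 0.1, 0.1]
opening: 0.0658
t: 7.3
tcp_pos: [0.4807, 0.2837, 0.0034]
tcp_rot: [-1.982, -2.437, 0.001]
contact_force: [-0.2, -0.1, -0.4]
opening: 0.066
t 7.3 tcp [480.73 283.73   3.37] yaw tool-y 0.20533533752483338 q6 0.28323711973200755 F [-0.2  -0.1  -0.42] op 65.99334582644656
turn [-0.  0. -0.] shift in tool now(mm) [ 0.2   0.31 -8.63] after turn [ 0.21  0.32 -8.63]
```

With the reported TCP at 3 mm, below the 12 mm plate top, there is still no contact. So the real tips are well above the reported TCP, and I'm closing here.

```bash
python3 -m inch '[[0,0,0,0,0,0],[0,0,0,0,0,0],[0,0,0,0,0,0],[0,0,0,0,0,0],[0,0,0,0,0,0],[0,0,0,0,0,0]]' 30 30
python3 -m inch '[[0,0,0,0,0,0],[0,0,0,0,0,0]]'
```

```text
t: 7.8
tcp_pos: [0.4797, 0.2836, 0.0037]
tcp_rot: [-1.981, -2.436, 0.004]
contact_force: [-5.2, -0.3, 4.8]
opening: 0.0388
t: 7.97
tcp_pos: [0.4797, 0.2836, 0.0037]
tcp_rot: [-1.981, -2.436, 0.003]
contact_force: [-5.7, -0.9, 3.6]
opening: 0.0387
```

```bash
python3 -m inch '[[0,0,0,0,0,0],[0,0,0,0,0,0],[0,-1,2,0,0,0],[0,-1,3,0,0,0],[0,0,3,0,0,0],[0,0,0,0,0,0],[0,0,0,0,0,0]]' 60 30
python3 -m inch '[[0,0,0,0,0,0],[0,0,0,0,0,0],[0,0,0,0,0,0],[0,0,0,0,0,0],[0,0,0,0,0,0],[0,0,0,0,0,0]]' 30 30
```

```text
t: 8.55
tcp_pos: [0.4789, 0.2833, -0.0047]
tcp_rot: [-1.982, -2.437, 0.001]
contact_force: [0.3, 0.5, -0.4]
opening: 0.0598
t: 9.05
tcp_pos: [0.4798, 0.2838, -0.0039]
tcp_rot: [1.982, 2.437, 0.002]
contact_force: [2.9, 0.1, -0.6]
opening: 0.0374
```

```bash
python3 -m inch '[[0,0,0,0,0,0],[0,0,-4,0,0,0],[0,0,-8,0,0,0],[0,0,-8,0,0,0],[0,0,0,0,0,0],[0,0,0,0,0,0]]'; python3 tip.py pics/tip4.png
```

```text
t: 9.55
tcp_pos: [0.4797, 0.2839, 0.0168]
tcp_rot: [1.982, 2.437, 0.002]
contact_force: [-0.2, -0.3, -2.3]
opening: 0.0381
9.6 [0.47932811 0.28367    0.01629686] 0.03734143773265856
```

View pics/tip4.png

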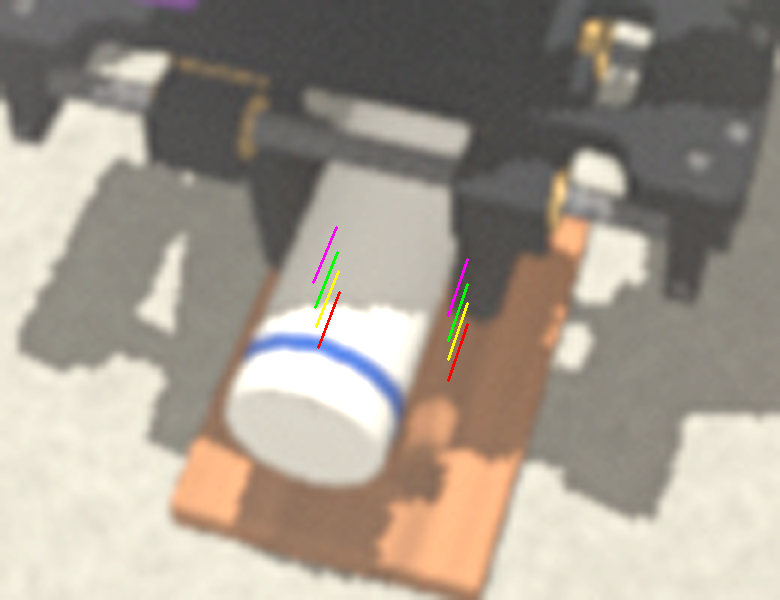

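```bash
python3 -m inch '[[0,0,-15,0,0,0],[0,0,-25,0,0,0],[0,0,-25,0,0,0],[0,0,-10,0,0,0],[0,0,0,0,0.0,0.1],[0,0,0,0,0,0.1],[0,0,0,0,0,0.105],[0,0,0,0,0,0]]'; python3 go.py .5297 .0108 .09 -.1
```

```text
t: 10.27
tcp_pos: [0.4787, 0.2833, 0.0901]
tcp_rot: [-2.332, -2.105, 0.001]
contact_force: [-0.9, -0.4, -3.0]
opening: 0.038
t 10.27 tcp [478.65 283.26  90.12] yaw tool-y -0.10229498717424494 q6 0.5918507793546646 F [-0.9  -0.44 -3.02] op 37.983208123581115
turn [-0.  0. -0.] shift in tool now(mm) [-265.82   78.6     0.19] after turn [-266.     77.99    0.12]
```

```bash
python3 -m inch '[[-15,4,0,0,0,0],[-30,9,0,0,0,0],[-34,10,0,0,0,0],[-34,10,0,0,0,0],[-34,10,0,0,0,0],[-34,10,0,0,0,0],[-34,10,0,0,0,0],[-28,8,0,0,0,0],[-16,5,0,0,0,0],[-7,2,0,0,0,0],[0,0,0,0,0,0],[0,0,0,0,0,0]]'; python3 go.py .5297 .0108 .09 -.1
python3 - <<'E'
from ov import *
P=(.5255,-.031,-.100)
st=get_state(); z=st["tcp_pos"][2]+.054
for n,crop,K in(("top",(150,260,200,360),5),("side",(120,250,180,350),4.5)):
    s=snapshot(n); K=int(K)
    draw(s,K,P,None,f"pics/pl_{n}.png",crop)
    v=cv2.imread(f"pics/pl_{n}.png"); G=fr(st["tcp_pos"][0],st["tcp_pos"][1],-.1); th=np.linspace(0,2*np.pi,24)
    for y,r in((.065,.02),(-.0755,.023)):
        pts=[proj(s,G(r*np.cos(t),y,z+r*np.sin(t))) for t in th]
        cv2.polylines(v,[np.array([((c-crop[2]+.5)*K,(q-crop[0]+.5)*K) for q,c in pts]).astype(int)],True,(0,0,255),1)
    cv2.imwrite(f"pics/pl_{n}.png",v)
E
```

```text
t: 11.27
tcp_pos: [0.5299, 0.0115, 0.0903]
tcp_rot: [-2.328, -2.108, 0.0]
contact_force: [-0.0, 0.2, -2.4]
opening: 0.0375
t 11.27 tcp [529.87  11.46  90.35] yaw tool-y -0.09939480173893162 q6 0.07318097051021188 F [-0.03  0.18 -2.39] op 37.463573533709074
turn [-0. -0.  0.] shift in tool now(mm) [-0.67 -0.11  0.35] after turn [-0.67 -0.11  0.35]
```

View pics/pl_top.png

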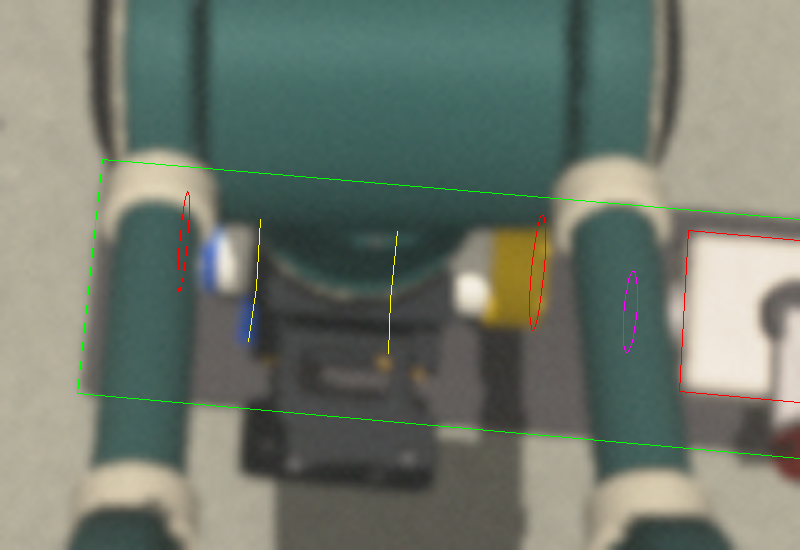

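View pics/pl_side.png

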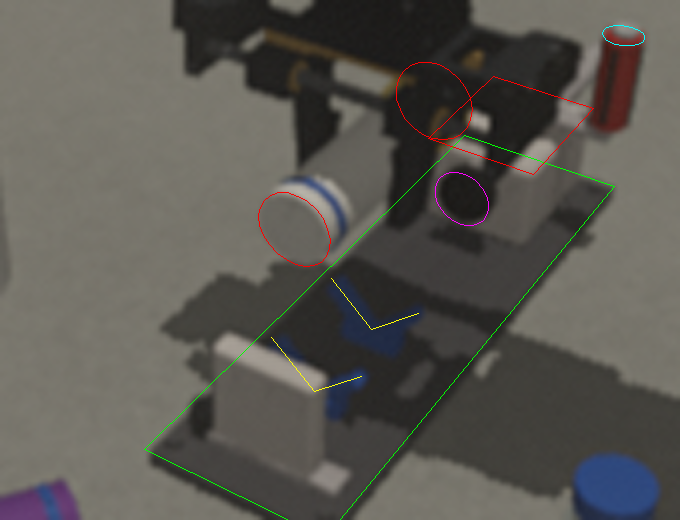

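```bash
python3 -m inch '[[4,2,5,0,0,0],[0,0,20,0,0,0],[0,0,25,0,0,0],[0,0,20,0,0,0],[0,0,10,0,0,0],[0,0,4,0,0,0],[0,0,0,0,0,0],[0,0,0,0,0,0]]'; python3 go.py .5317 .0148 .0 -.1
python3 - <<'E'
from ov import *
s=snapshot("side");draw(s,4,(.5255,-.031,-.1),None,"pics/pl2.png",(120,250,180,350))
E
```

```text
t: 12.03
tcp_pos: [0.5334, 0.0153, 0.0074]
tcp_rot: [2.328, 2.108, 0.001]
contact_force: [0.2, 0.1, -1.0]
opening: 0.0373
t 12.03 tcp [533.43  15.3    7.42] yaw tool-y -0.09900508398442859 q6 0.08091106652739088 F [ 0.19  0.06 -0.96] op 37.33774604764795
turn [ 0. -0.  0.] shift in tool now(mm) [-0.67 -1.68  7.41] after turn [-0.67 -1.67  7.42]
```

View pics/pl2.png

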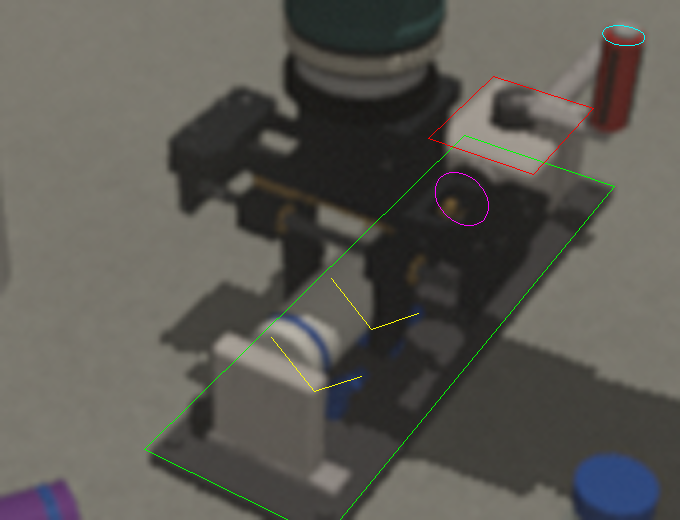

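```bash
python3 -m inch '[[0,0,2,0,0,0],[0,0,2,0,0,0],[0,0,0,0,0,0],[0,0,0,0,0,0]]'; python3 -m inch '[[0,0,2,0,0,0],[0,0,2,0,0,0],[0,0,0,0,0,0],[0,0,0,0,0,0]]';  python3 -m inch '[[0,0,2,0,0,0],[0,0,0,0,0,0],[0,0,0,0,0,0]]'
```

```text
t: 12.42
tcp_pos: [0.5329, 0.0148, 0.0031]
tcp_rot: [2.329, 2.108, 0.001]
contact_force: [0.6, 0.4, -2.3]
opening: 0.0374
t: 12.75
tcp_pos: [0.5328, 0.0148, -0.0009]
tcp_rot: [2.329, 2.108, 0.0]
contact_force: [-1.8, -0.2, 2.0]
opening: 0.0378
t: 13.0
tcp_pos: [0.5324, 0.0149, -0.002]
tcp_rot: [-2.329, -2.108, 0.001]
contact_force: [-6.3, 0.7, 11.6]
opening: 0.0375
```

```bash
python3 -m inch '[[0,-1,-1,0,0,0],[0,-1,-1,0,0,0],[0,0,0,0,0,0]]' ; python3 -m inch '[[0,0,0,0,0,0],[0,0,0,0,0,0],[0,0,0,0,0,0],[0,0,0,0,0,0],[0,0,0,0,0,0],[0,0,0,0,0,0]]' 60
python3 -m inch '[[0,0,-10,0,0,0],[0,0,-25,0,0,0],[0,0,-35,0,0,0],[0,0,-38,0,0,0],[0,0,-38,0,0,0],[0,0,-20,0,0,0],[0,0,0,0,0,0]]' ; python3 go.py .45 -.18 .16 -.1
python3 - <<'E'
from ov import *
P=(.5255,-.031,-.1)
c=fr(*P)(0,.042,.05)
s=snapshot("side");draw(s,4,P,(c[0],c[1],-.1),"pics/pl3.png",(120,250,180,350))
s=snapshot("top");draw(s,4,P,(c[0],c[1],-.1),"pics/pl3t.png",(160,260,205,385))
E
```

```text
t: 13.25
tcp_pos: [0.5304, 0.0151, -0.0015]
tcp_rot: [-2.329, -2.108, 0.0]
contact_force: [0.2, -0.4, -2.7]
opening: 0.0374
t: 13.75
tcp_pos: [0.5309, 0.0151, -0.0011]
tcp_rot: [2.329, 2.108, 0.0]
contact_force: [-0.6, 1.0, 0.8]
opening: 0.0601
t: 14.33
tcp_pos: [0.5352, 0.015, 0.1724]
tcp_rot: [2.323, 2.102, 0.014]
contact_force: [0.9, 0.8, 0.3]
opening: 0.0601
t 14.33 tcp [535.18  15.02 172.4 ] yaw tool-y -0.09967041353030126 q6 0.0811692276334429 F [0.92 0.82 0.28] op 60.14107467854272
turn [ 0.01 -0.    0.  ] shift in tool now(mm) [-202.54  -65.5    11.39] after turn [-202.55  -65.29   12.4 ]
```

View pics/pl3.png

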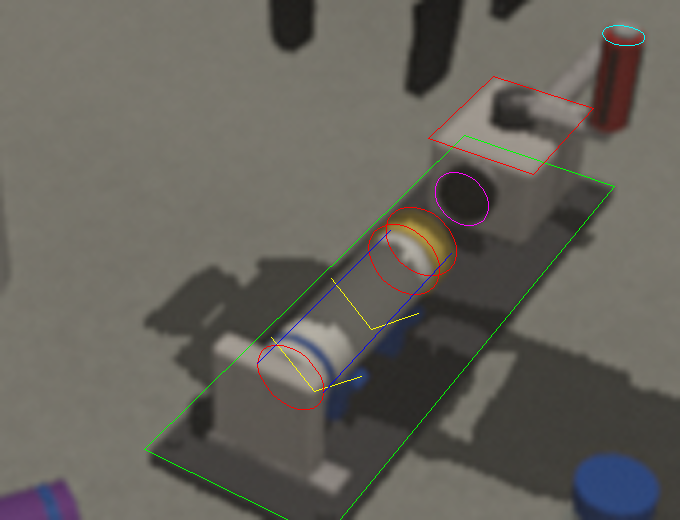

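View pics/pl3t.png

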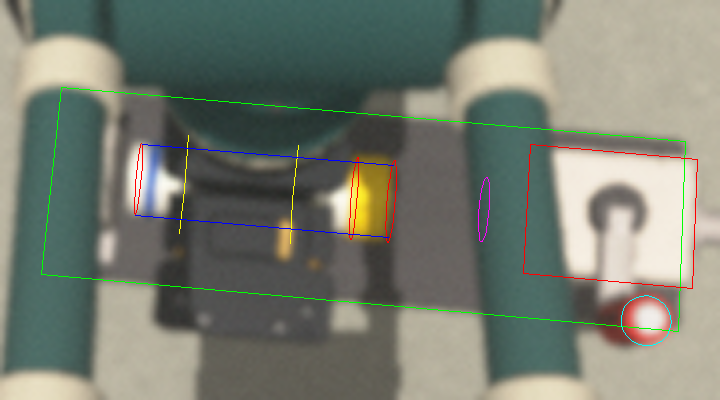

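```bash
python3 go.py .451 -.175 .165 -.1; python3 -m inch '[[-15,-7,0,0,0,0],[-25,-11,0,0,0,0],[-30,-14,0,0,0,0],[-32,-14,0,0,0,0],[-32,-14,0,0,0,0],[-28,-12,0,0,0,0],[-15,-7,0,0,0,0],[0,0,0,0,0,0],[0,0,0,0,0,0]]' 50; python3 go.py .451 -.175 .085 -.1; python3 tip.py pics/tip5.png
```

```text
t 14.43 tcp [531.57  15.03 166.61] yaw tool-y -0.09969878235590075 q6 0.08116329121820573 F [ 0.91  0.16 -0.49] op 60.10771018989542
turn [ 0. -0.  0.] shift in tool now(mm) [-197.11  -61.26    1.36] after turn [-197.13  -61.19    1.61]
t: 15.18
tcp_pos: [0.4329, -0.1531, 0.163]
tcp_rot: [-2.33, -2.103, 0.002]
contact_force: [0.2, -0.3, -0.2]
opening: 0.0502
t 15.18 tcp [ 432.88 -153.1   162.96] yaw tool-y -0.10222369158621458 q6 -0.29252401027910424 F [ 0.22 -0.34 -0.23] op 50.178913849454545
turn [-0. -0. -0.] shift in tool now(mm) [-20.05  20.5   77.87] after turn [-19.98  20.21  77.96]
15.2333 [ 0.43356613 -0.15262891  0.16334308] 0.04997749789602098
```

View pics/tip5.png

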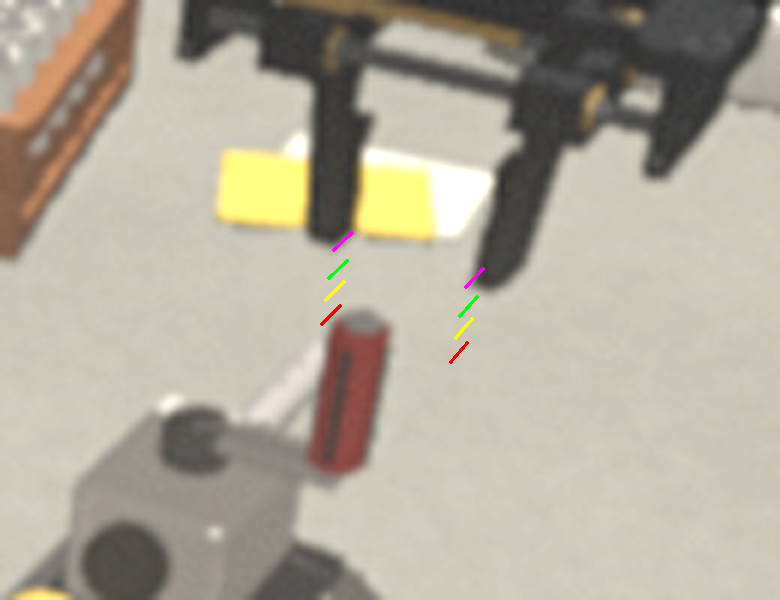

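```bash
python3 -m inch '[[-10,10,0,0,0,0],[-10,10,0,0,0,0],[0,0,0,0,0,0],[0,0,0,0,0,0],[0,0,0,0,0,0]]'; python3 go.py .451 -.175 .085 -.1; python3 tip.py pics/tip6.png
```

```text
t: 15.65
tcp_pos: [0.4524, -0.1744, 0.1644]
tcp_rot: [-2.328, -2.108, 0.0]
contact_force: [0.4, 0.1, 0.8]
opening: 0.0502
t 15.65 tcp [ 452.37 -174.39  164.4 ] yaw tool-y -0.09909307271759508 q6 -0.32054789797281297 F [0.45 0.09 0.82] op 50.183630112783355
turn [-0. -0.  0.] shift in tool now(mm) [-0.8  -1.21 79.4 ] after turn [-0.74 -1.31 79.4 ]
15.7 [ 0.45217844 -0.1743524   0.16441155] 0.050461286758624505
```

View pics/tip6.png

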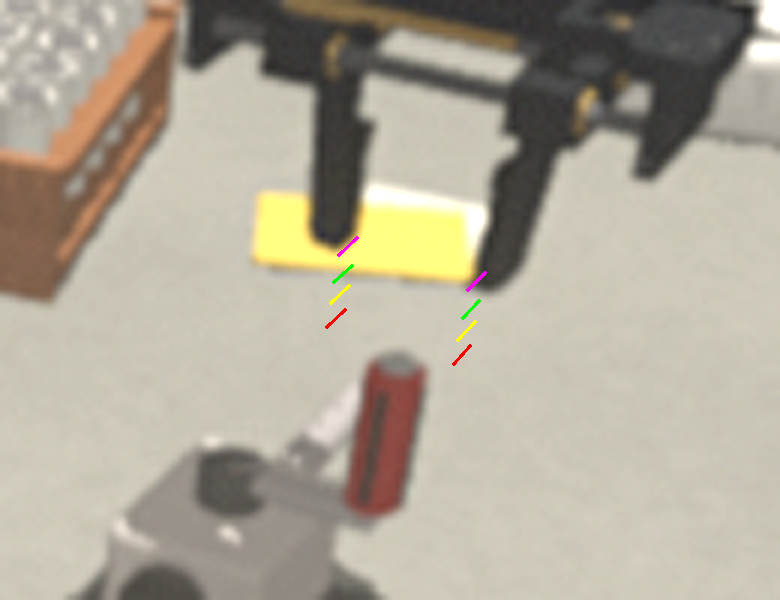

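```bash
python3 -m inch '[[0,-1,15,0,0,0],[0,0,25,0,0,0],[0,0,20,0,0,0],[0,0,8,0,0,0],[0,0,0,0,0,0],[0,0,0,0,0,0]]'; python3 tip.py pics/tip7.png
```

```text
t: 16.2
tcp_pos: [0.4512, -0.1747, 0.0969]
tcp_rot: [-2.329, -2.108, 0.0]
contact_force: [-0.4, 0.9, 0.1]
opening: 0.0501
16.25 [ 0.45202072 -0.17509718  0.09777556] 0.0499304183858792
```

View pics/tip7.png

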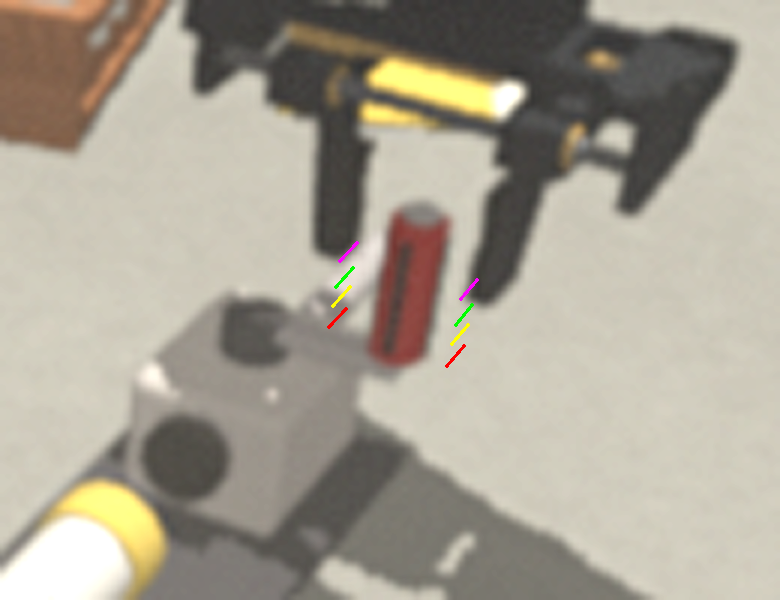

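```bash
python3 -m inch '[[0,0,8,0,0,0],[0,0,8,0,0,0],[0,0,0,0,0,0],[0,0,0,0,0,0]]'; python3 -m inch '[[0,0,0,0,0,0],[0,0,0,0,0,0],[0,0,0,0,0,0],[0,0,0,0,0,0],[0,0,0,0,0,0],[0,0,0,0,0,0],[0,0,0,0,0,0]]' 15 45;  python3 tip.py pics/tip8.png;python3 go.py .451 -.175 .085 -.1
```

```text
t: 16.58
tcp_pos: [0.4509, -0.1748, 0.0803]
tcp_rot: [-2.329, -2.107, 0.001]
contact_force: [-0.0, 1.0, -0.9]
opening: 0.05
t: 17.17
tcp_pos: [0.4506, -0.1749, 0.081]
tcp_rot: [-2.328, -2.107, 0.002]
contact_force: [-4.5, 0.6, 5.6]
opening: 0.0229
17.2167 [ 0.45058309 -0.17492145  0.08093816] 0.02285620525232182
t 17.22 tcp [ 450.58 -174.92   80.94] yaw tool-y -0.09963094856613318 q6 -0.3215720725351071 F [-5.89  0.61  5.52] op 22.85620525232182
turn [-0. -0.  0.] shift in tool now(mm) [-0.04  0.42 -4.06] after turn [-0.04  0.42 -4.06]
```

View pics/tip8.png

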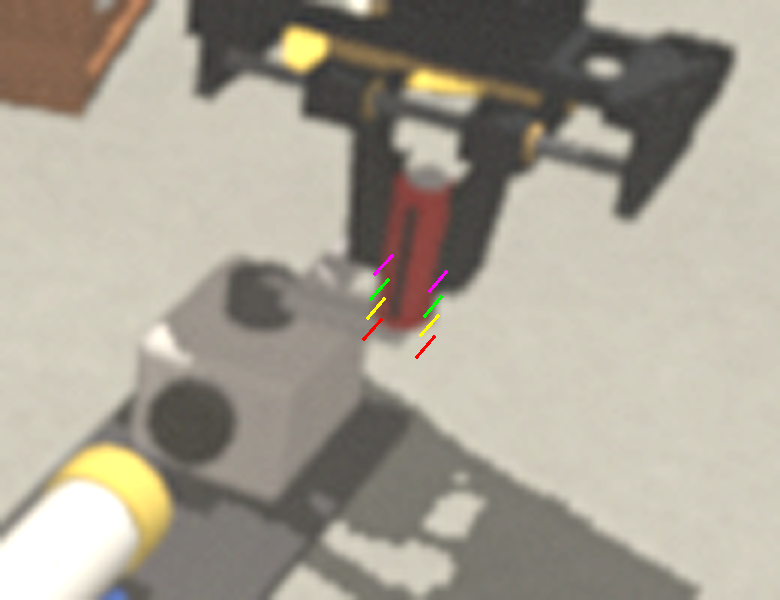

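```bash
cat > arc.py <<'E'
import numpy as np,sys
qs=eval(sys.argv[1]); 
P=np.array([[60*np.sin(q),-60*np.cos(q)] for q in qs]).round(1)
D=np.diff(P,axis=0)
for i in range(0,len(D),12): print(round(float(qs[i]),3),"->",round(float(qs[min(i+12,len(qs)-1)]),3),"["+",".join("[%g,%g,0,0,0,0]"%(a,b) for a,b in D[i:i+12].round(1))+"]")
E
cat > est.py <<'E'
from h import *
st=get_state(); A=np.array([.5103,-.1809]); yp=np.array([.0998,.995]); xp=np.array([.995,-.0998])
d=st["tcp_pos"][:2]-A; a=d@xp; b=d@yp; q=np.arctan2(b,-a)%(2*np.pi); tg=np.sin(q)*xp+np.cos(q)*yp; rd=-np.cos(q)*xp+np.sin(q)*yp
F=-st["contact_force"][:2]
print("t %.2f q %.3f (or %.3f) r %.1f mm  push tang %.1f N  rad %.1f  z %.1f zt %.1f op %.1f"%(st["t"],q,q+2*np.pi,1000*np.hypot(a,b),F@tg,F@rd,st["contact_force"][2],st["tcp_pos"][2]*1000,st["opening"]*1000))
E
python3 arc.py "[0,.08,.2,.35,.5,.65,.8,.95,1.1,1.25,1.4,1.5,1.5]"; python3 est.py
```

```text
0.0 -> 1.5 [[4.8,0.2,0,0,0,0],[7.1,1,0,0,0,0],[8.7,2.4,0,0,0,0],[8.2,3.7,0,0,0,0],[7.5,4.9,0,0,0,0],[6.7,6,0,0,0,0],[5.8,6.9,0,0,0,0],[4.7,7.7,0,0,0,0],[3.4,8.3,0,0,0,0],[2.2,8.7,0,0,0,0],[0.7,6,0,0,0,0],[0,0,0,0,0,0]]
t 17.22 q 6.283 (or 12.566) r 60.0 mm  push tang -0.0 N  rad -5.9  z 5.5 zt 80.9 op 22.9
```

```bash
python3 -m inch '[[4.8,-0.8,0,0,0,0],[7.1,1,0,0,0,0],[8.7,2.4,0,0,0,0],[8.2,3.7,0,0,0,0],[7.5,4.9,0,0,0,0],[6.7,6,0,0,0,0],[5.8,6.9,0,0,0,0],[4.7,7.7,0,0,0,0],[3.4,8.3,0,0,0,0],[2.2,8.7,0,0,0,0],[0.7,6,0,0,0,0],[0,0,0,0,0,0]]'; python3 est.py;  python3 arc.py "[1.5,1.6,1.8,2,2.2,2.4,2.6,2.8,3,3.2,3.35,3.45,3.45]"
```

```text
t: 18.22
tcp_pos: [0.5133, -0.1207, 0.0809]
tcp_rot: [-2.329, -2.108, -0.001]
contact_force: [-3.5, -2.5, 6.5]
opening: 0.0228
t 18.22 q 1.521 (or 7.804) r 60.2 mm  push tang 3.3 N  rad 2.6  z 6.5 zt 80.9 op 22.8
1.5 -> 3.45 [[0.2,6,0,0,0,0],[-1.6,11.8,0,0,0,0],[-3.8,11.4,0,0,0,0],[-6.1,10.3,0,0,0,0],[-8,8.9,0,0,0,0],[-9.6,7.2,0,0,0,0],[-10.8,5.1,0,0,0,0],[-11.6,2.9,0,0,0,0],[-12,0.5,0,0,0,0],[-8.9,-1.2,0,0,0,0],[-5.8,-1.5,0,0,0,0],[0,0,0,0,0,0]]
```

```bash
python3 -m inch '[[0.2,6,-0.5,0,0,0],[-1.6,11.8,-0.5,0,0,0],[-3.8,11.4,0,0,0,0],[-6.1,10.3,0,0,0,0],[-8,8.9,0,0,0,0],[-9.6,7.2,0,0,0,0],[-10.8,5.1,0,0,0,0],[-11.6,2.9,0,0,0,0],[-12,0.5,0,0,0,0],[-8.9,-1.2,0,0,0,0],[-5.8,-1.5,0,0,0,0],[0,0,0,0,0,0]]'; python3 est.py;  python3 arc.py "[3.45,3.55,3.7,3.9,4.1,4.3,4.5,4.65,4.75,4.85,4.95,5,5]"
```

```text
t: 19.22
tcp_pos: [0.5647, -0.206, 0.0812]
tcp_rot: [2.331, 2.106, 0.0]
contact_force: [1.4, 3.4, -6.4]
opening: 0.0229
t 19.22 q 3.474 (or 9.757) r 59.9 mm  push tang 3.7 N  rad 0.1  z -6.4 zt 81.2 op 22.9
3.45 -> 5.0 [[-5.6,-2.1,0,0,0,0],[-8,-4.2,0,0,0,0],[-9.5,-7.3,0,0,0,0],[-7.8,-9.1,0,0,0,0],[-5.9,-10.5,0,0,0,0],[-3.7,-11.4,0,0,0,0],[-1.2,-8.9,0,0,0,0],[-0.1,-6,0,0,0,0],[0.6,-5.9,0,0,0,0],[1.1,-5.9,0,0,0,0],[0.8,-2.9,0,0,0,0],[0,0,0,0,0,0]]
```

```bash
python3 -m inch '[[-5.6,-2.1,0.5,0,0,0],[-8,-4.2,0,0,0,0],[-9.5,-7.3,0,0,0,0],[-7.8,-9.1,0,0,0,0],[-5.9,-10.5,0,0,0,0],[-3.7,-11.4,0,0,0,0],[-1.2,-8.9,0,0,0,0],[-0.1,-6,0,0,0,0],[0.6,-5.9,0,0,0,0],[1.1,-5.9,0,0,0,0],[0.8,-2.9,0,0,0,0],[0,0,0,0,0,0]]'; python3 est.py;  python3 arc.py "[5,5.05,5.1,5.15,5.2,5.25,5.3,5.35,5.4,5.45,5.5,5.55,5.6,5.65,5.7,5.75,5.8,5.85,5.9,5.95,6,6,6]"
python3 - <<'E'
from ov import *
P=(.5255,-.031,-.1)
c=fr(*P)(0,.042,.05)
s=snapshot("side");cv2.imwrite("pics/w1.png",cv2.resize(s["img"][100:250,180:380],None,fx=4,fy=4,interpolation=2))
E
```

```text
t: 20.22
tcp_pos: [0.4868, -0.2361, 0.0812]
tcp_rot: [2.33, 2.106, 0.002]
contact_force: [5.2, 4.9, -9.7]
opening: 0.0228
t 20.22 q 5.015 (or 11.298) r 60.0 mm  push tang 2.9 N  rad 6.5  z -9.7 zt 81.2 op 22.8
5.0 -> 5.6 [[0.9,-2.9,0,0,0,0],[1.1,-2.8,0,0,0,0],[1.2,-2.7,0,0,0,0],[1.3,-2.7,0,0,0,0],[1.5,-2.6,0,0,0,0],[1.6,-2.6,0,0,0,0],[1.7,-2.4,0,0,0,0],[1.8,-2.4,0,0,0,0],[2,-2.3,0,0,0,0],[2.1,-2.1,0,0,0,0],[2.1,-2.1,0,0,0,0],[2.3,-1.9,0,0,0,0]]
5.6 -> 6.0 [[2.4,-1.9,0,0,0,0],[2.5,-1.7,0,0,0,0],[2.5,-1.6,0,0,0,0],[2.6,-1.4,0,0,0,0],[2.7,-1.4,0,0,0,0],[2.8,-1.1,0,0,0,0],[2.8,-1.1,0,0,0,0],[2.8,-0.9,0,0,0,0],[0,0,0,0,0,0],[0,0,0,0,0,0]]
```

View pics/w1.png

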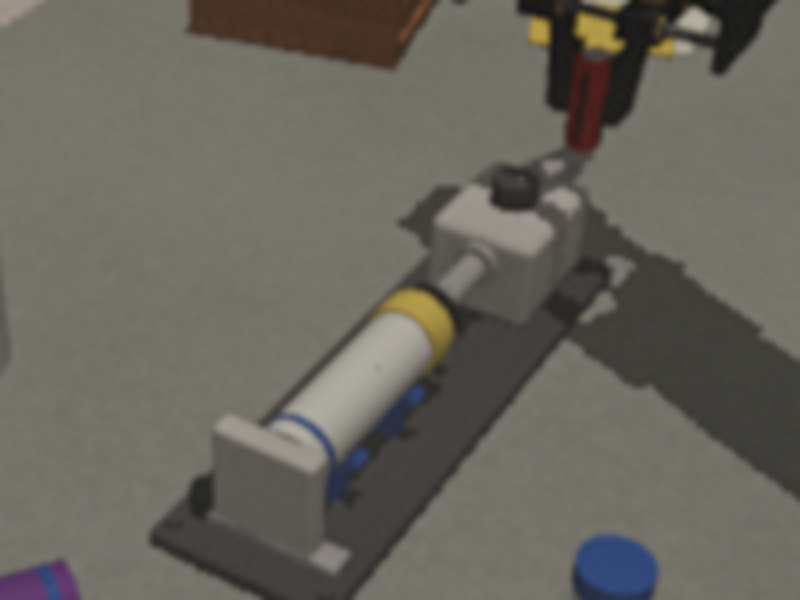

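```bash
python3 -m inch '[[1.7,-2.7,0.5,0,0,0],[1.1,-2.8,0.5,0,0,0],[1.2,-2.7,0,0,0,0],[1.3,-2.7,0,0,0,0],[1.5,-2.6,0,0,0,0],[1.6,-2.6,0,0,0,0],[1.7,-2.4,0,0,0,0],[1.8,-2.4,0,0,0,0],[2,-2.3,0,0,0,0],[2.1,-2.1,0,0,0,0],[2.1,-2.1,0,0,0,0],[2.3,-1.9,0,0,0,0]]'; python3 est.py; python3 -m inch '[[2.4,-1.9,0,0,0,0],[2.5,-1.7,0,0,0,0],[2.5,-1.6,0,0,0,0],[2.6,-1.4,0,0,0,0],[2.7,-1.4,0,0,0,0],[2.8,-1.1,0,0,0,0],[2.8,-1.1,0,0,0,0],[2.8,-0.9,0,0,0,0],[0,0,0,0,0,0],[0,0,0,0,0,0]]'; python3 est.py; python3 arc.py "[6,6.05,6.1,6.15,6.2,6.25,6.3,6.3,6.3,6.35,6.4,6.45,6.5,6.5,6.5,6.55,6.6,6.65,6.7,6.7,6.7,6.75,6.8,6.85,6.9,6.9,6.9]"
```

```text
t: 21.27
tcp_pos: [0.4602, -0.2137, 0.081]
tcp_rot: [2.328, 2.108, -0.001]
contact_force: [-0.8, -4.8, 4.0]
opening: 0.0224
t 21.27 q 5.603 (or 11.886) r 59.9 mm  push tang 3.6 N  rad -3.3  z 4.0 zt 81.0 op 22.4
t: 22.1
tcp_pos: [0.4512, -0.1909, 0.081]
tcp_rot: [-2.329, -2.108, 0.001]
contact_force: [-1.2, -2.6, 6.3]
opening: 0.0229
t 22.10 q 6.015 (or 12.298) r 60.0 mm  push tang 2.3 N  rad -1.7  z 6.3 zt 81.0 op 22.9
6.0 -> 6.5 [[2.9,-0.8,0,0,0,0],[3,-0.6,0,0,0,0],[2.9,-0.5,0,0,0,0],[3,-0.3,0,0,0,0],[3,-0.2,0,0,0,0],[3,0,0,0,0,0],[0,0,0,0,0,0],[0,0,0,0,0,0],[3,0.1,0,0,0,0],[3,0.3,0,0,0,0],[3,0.4,0,0,0,0],[2.9,0.6,0,0,0,0]]
6.5 -> 6.9 [[0,0,0,0,0,0],[0,0,0,0,0,0],[2.9,0.7,0,0,0,0],[2.9,0.9,0,0,0,0],[2.8,1,0,0,0,0],[2.8,1.1,0,0,0,0],[0,0,0,0,0,0],[0,0,0,0,0,0],[2.7,1.3,0,0,0,0],[2.6,1.4,0,0,0,0],[2.6,1.6,0,0,0,0],[2.5,1.7,0,0,0,0]]
6.9 -> 6.9 [[0,0,0,0,0,0],[0,0,0,0,0,0]]
```

```bash
python3 -m inch '[[2.9,-0.8,-0.5,0,0,0],[3,-0.6,0,0,0,0],[2.9,-0.5,0,0,0,0],[3,-0.3,0,0,0,0],[3,-0.2,0,0,0,0],[3,0,0,0,0,0],[0,0,0,0,0,0],[0,0,0,0,0,0]]'; python3 est.py; python3 -m inch '[[3,0.1,0,0,0,0],[3,0.3,0,0,0,0],[3,0.4,0,0,0,0],[2.9,0.6,0,0,0,0],[0,0,0,0,0,0],[0,0,0,0,0,0]]'; python3 est.py
```

```text
t: 22.77
tcp_pos: [0.4508, -0.1727, 0.0809]
tcp_rot: [-2.329, -2.108, -0.0]
contact_force: [-0.9, -2.2, 5.7]
opening: 0.0225
t 22.77 q 0.037 (or 6.320) r 60.1 mm  push tang 2.3 N  rad -0.6  z 5.7 zt 80.9 op 22.5
t: 23.27
tcp_pos: [0.4535, -0.1612, 0.0809]
tcp_rot: [2.329, 2.108, 0.0]
contact_force: [-0.1, -3.3, 4.6]
opening: 0.0229
t 23.27 q 0.234 (or 6.518) r 60.1 mm  push tang 3.2 N  rad 1.0  z 4.6 zt 80.9 op 22.9
```

```bash
python3 -m inch '[[2.9,0.7,0,0,0,0],[2.9,0.9,0,0,0,0],[0,0,0,0,0,0],[0,0,0,0,0,0]]'; python3 est.py
python3 - <<'E'
from ov import *
s=snapshot("side");cv2.imwrite("pics/w2.png",cv2.resize(s["img"][100:250,180:380],None,fx=4,fy=4,interpolation=2))
E
```

```text
t: 23.6
tcp_pos: [0.4554, -0.1564, 0.0809]
tcp_rot: [2.328, 2.108, -0.002]
contact_force: [-1.7, -6.3, 5.2]
opening: 0.0231
t 23.60 q 0.319 (or 6.602) r 60.1 mm  push tang 6.4 N  rad 1.0  z 5.2 zt 80.9 op 23.1
```

View pics/w2.png

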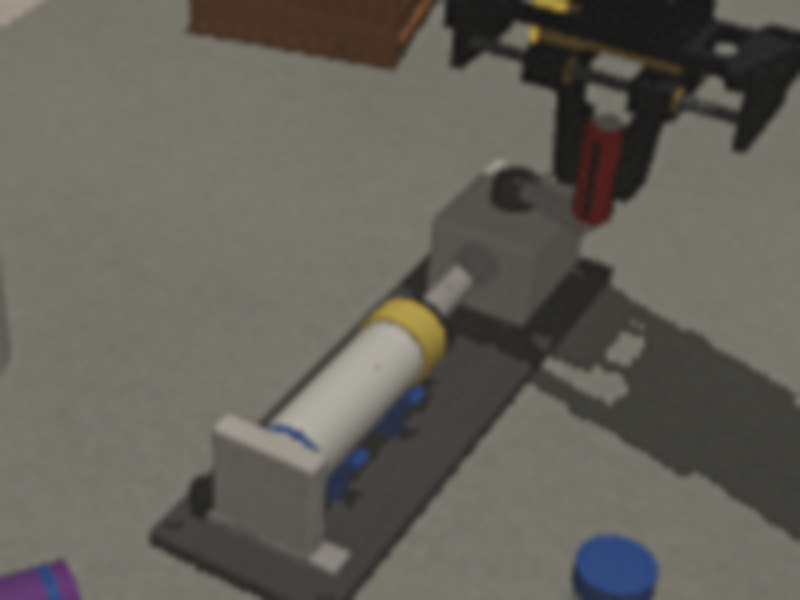

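```bash
python3 -m inch '[[1.4,0.5,0,0,0,0],[1.4,0.5,0,0,0,0],[1.4,0.5,0,0,0,0],[1.4,0.6,0,0,0,0],[0,0,0,0,0,0],[0,0,0,0,0,0]]'; python3 est.py; python3 arc.py "[6.7,6.75,6.8,6.85,6.9,6.9,6.9,6.95,7,7.05,7.1,7.1,7.1,7.15,7.2,7.25,7.3,7.3,7.3,7.35,7.4,7.45,7.5,7.55,7.6,7.65,7.7]"
```

```text
t: 24.15
tcp_pos: [0.4579, -0.1513, 0.0809]
tcp_rot: [2.328, 2.108, -0.002]
contact_force: [-3.0, -7.2, 5.5]
opening: 0.0225
t 24.15 q 0.415 (or 6.698) r 60.2 mm  push tang 7.7 N  rad 1.0  z 5.5 zt 80.9 op 22.5
6.7 -> 7.1 [[2.7,1.3,0,0,0,0],[2.6,1.4,0,0,0,0],[2.6,1.6,0,0,0,0],[2.5,1.7,0,0,0,0],[0,0,0,0,0,0],[0,0,0,0,0,0],[2.4,1.8,0,0,0,0],[2.3,1.9,0,0,0,0],[2.2,2,0,0,0,0],[2.1,2.1,0,0,0,0],[0,0,0,0,0,0],[0,0,0,0,0,0]]
7.1 -> 7.6 [[2,2.3,0,0,0,0],[1.9,2.3,0,0,0,0],[1.8,2.4,0,0,0,0],[1.6,2.5,0,0,0,0],[0,0,0,0,0,0],[0,0,0,0,0,0],[1.5,2.6,0,0,0,0],[1.4,2.7,0,0,0,0],[1.3,2.7,0,0,0,0],[1.1,2.8,0,0,0,0],[0.9,2.8,0,0,0,0],[0.9,2.9,0,0,0,0]]
7.6 -> 7.7 [[0.7,2.9,0,0,0,0],[0.5,3,0,0,0,0]]
```

```bash
python3 -m inch '[[2.7,1.3,0,0,0,0],[2.6,1.4,0,0,0,0],[0,0,0,0,0,0],[0,0,0,0,0,0]]'; python3 est.py
```

```text
t: 24.48
tcp_pos: [0.4611, -0.1462, 0.0809]
tcp_rot: [2.328, 2.108, -0.003]
contact_force: [-1.2, -7.3, 5.5]
opening: 0.0231
t 24.48 q 0.514 (or 6.798) r 60.2 mm  push tang 6.6 N  rad 3.3  z 5.5 zt 80.9 op 23.1
```

Plateau at about 7 N, so the cap is sliding. I'll keep winding in small steps.

```bash
python3 -m inch '[[2.6,1.6,0,0,0,0],[2.5,1.7,0,0,0,0],[0,0,0,0,0,0],[0,0,0,0,0,0]]'; python3 est.py
```

```text
t: 24.82
tcp_pos: [0.4647, -0.1415, 0.0809]
tcp_rot: [2.328, 2.109, -0.003]
contact_force: [-2.3, -7.2, 6.4]
opening: 0.0227
t 24.82 q 0.614 (or 6.897) r 60.3 mm  push tang 7.0 N  rad 2.9  z 6.4 zt 80.9 op 22.7
```

```bash
python3 -m inch '[[2.4,1.8,0,0,0,0],[2.3,1.9,0,0,0,0],[0,0,0,0,0,0],[0,0,0,0,0,0]]'; python3 est.py
```

```text
t: 25.15
tcp_pos: [0.4688, -0.1372, 0.0809]
tcp_rot: [2.328, 2.109, -0.003]
contact_force: [-2.4, -7.7, 4.9]
opening: 0.0229
t 25.15 q 0.711 (or 6.994) r 60.3 mm  push tang 7.1 N  rad 4.0  z 4.9 zt 80.9 op 22.9
```

```bash
python3 -m inch '[[2.2,2,0,0,0,0],[2.1,2.1,0,0,0,0],[0,0,0,0,0,0],[0,0,0,0,0,0]]'; python3 est.py
```

```text
t: 25.48
tcp_pos: [0.4732, -0.1334, 0.0809]
tcp_rot: [2.328, 2.109, -0.004]
contact_force: [-2.5, -7.3, 6.1]
opening: 0.0229
t 25.48 q 0.807 (or 7.090) r 60.3 mm  push tang 6.5 N  rad 4.2  z 6.1 zt 80.9 op 22.9
```

```bash
python3 -m inch '[[1.5,2.8,0,0,0,0],[1.9,2.3,0,0,0,0],[0,0,0,0,0,0],[0,0,0,0,0,0]]'; python3 est.py
```

```text
t: 25.82
tcp_pos: [0.4779, -0.13, 0.0808]
tcp_rot: [-2.328, -2.108, 0.004]
contact_force: [-4.9, -6.3, 7.8]
opening: 0.0227
t 25.82 q 0.904 (or 7.188) r 60.3 mm  push tang 7.5 N  rad 2.7  z 7.8 zt 80.8 op 22.7
```

```bash
python3 -m inch '[[0.9,1.2,0,0,0,0],[0.9,1.2,0,0,0,0],[0,0,0,0,0,0],[0,0,0,0,0,0]]'; python3 est.py
```

```text
t: 26.15
tcp_pos: [0.4804, -0.1285, 0.0808]
tcp_rot: [-2.328, -2.108, 0.005]
contact_force: [-5.2, -7.0, 8.5]
opening: 0.0228
t 26.15 q 0.952 (or 7.235) r 60.3 mm  push tang 8.0 N  rad 3.5  z 8.5 zt 80.8 op 22.8
```

```bash
python3 -m inch '[[0.8,1.2,0,0,0,0],[0.8,1.3,0,0,0,0],[0,0,0,0,0,0],[0,0,0,0,0,0]]'; python3 est.py
```

```text
t: 26.48
tcp_pos: [0.4829, -0.1271, 0.0808]
tcp_rot: [-2.328, -2.107, 0.005]
contact_force: [-6.3, -6.5, 8.0]
opening: 0.0226
t 26.48 q 1.000 (or 7.283) r 60.3 mm  push tang 8.5 N  rad 3.0  z 8.0 zt 80.8 op 22.6
```

```bash
python3 -m inch '[[0.8,1.3,-0.4,0,0,0],[0.7,1.3,0,0,0,0],[0,0,0,0,0,0],[0,0,0,0,0,0]]'; python3 est.py
```

```text
t: 26.82
tcp_pos: [0.4853, -0.126, 0.0809]
tcp_rot: [-2.327, -2.107, 0.005]
contact_force: [-5.1, -6.3, 7.3]
opening: 0.0232
t 26.82 q 1.044 (or 7.327) r 60.4 mm  push tang 7.2 N  rad 3.7  z 7.3 zt 80.9 op 23.2
```

```bash
python3 -m inch '[[0.7,1.3,0,0,0,0],[0.7,1.4,0,0,0,0],[0,0,0,0,0,0],[0,0,0,0,0,0]]'; python3 est.py
```

```text
t: 27.15
tcp_pos: [0.488, -0.1248, 0.0809]
tcp_rot: [-2.327, -2.107, 0.006]
contact_force: [-5.3, -6.0, 7.5]
opening: 0.0227
t 27.15 q 1.093 (or 7.376) r 60.4 mm  push tang 7.2 N  rad 3.6  z 7.5 zt 80.9 op 22.7
```

```bash
python3 -m inch '[[0.6,1.3,0,0,0,0],[0.6,1.4,0,0,0,0],[0,0,0,0,0,0],[0,0,0,0,0,0]]'; python3 est.py
```

```text
t: 27.48
tcp_pos: [0.4907, -0.1238, 0.0809]
tcp_rot: [-2.327, -2.107, 0.006]
contact_force: [-6.0, -6.5, 7.8]
opening: 0.0232
t 27.48 q 1.141 (or 7.424) r 60.4 mm  push tang 7.8 N  rad 4.2  z 7.8 zt 80.9 op 23.2
```

```bash
python3 -m inch '[[0.2,1.5,0,0,0,0],[0.5,1.4,0,0,0,0],[0,0,0,0,0,0],[0,0,0,0,0,0]]'; python3 est.py
```

```text
t: 27.82
tcp_pos: [0.4934, -0.1229, 0.0809]
tcp_rot: [-2.326, -2.106, 0.006]
contact_force: [-6.7, -3.8, 8.9]
opening: 0.0228
t 27.82 q 1.187 (or 7.470) r 60.4 mm  push tang 7.5 N  rad 1.8  z 8.9 zt 80.9 op 22.8
```

```bash
python3 -m inch '[[0.5,1.4,0,0,0,0],[0.5,1.4,0,0,0,0],[0,0,0,0,0,0],[0,0,0,0,0,0]]'; python3 est.py
```

```text
t: 28.15
tcp_pos: [0.4962, -0.1222, 0.0808]
tcp_rot: [-2.326, -2.106, 0.006]
contact_force: [-6.6, -3.4, 8.9]
opening: 0.0229
t 28.15 q 1.235 (or 7.519) r 60.4 mm  push tang 7.3 N  rad 1.8  z 8.9 zt 80.8 op 22.9
```

```bash
python3 -m inch '[[0.5,1.4,0,0,0,0],[0.4,1.4,0,0,0,0],[0,0,0,0,0,0],[0,0,0,0,0,0]]'; python3 est.py
```

```text
t: 28.48
tcp_pos: [0.499, -0.1216, 0.0808]
tcp_rot: [-2.326, -2.106, 0.006]
contact_force: [-6.3, -3.6, 9.1]
opening: 0.0227
t 28.48 q 1.282 (or 7.566) r 60.4 mm  push tang 6.8 N  rad 2.4  z 9.1 zt 80.8 op 22.7
```

```bash
python3 -m inch '[[0.4,1.4,-0.5,0,0,0],[0.4,1.4,0,0,0,0],[0,0,0,0,0,0],[0,0,0,0,0,0]]'; python3 est.py
```

```text
t: 28.82
tcp_pos: [0.5009, -0.1212, 0.0808]
tcp_rot: [-2.325, -2.105, 0.008]
contact_force: [-8.3, -5.9, 9.0]
opening: 0.0224
t 28.82 q 1.315 (or 7.598) r 60.4 mm  push tang 9.1 N  rad 4.6  z 9.0 zt 80.8 op 22.4
```

```bash
python3 -m inch '[[0.3,1.4,0,0,0,0],[0.3,1.4,0,0,0,0],[0,0,0,0,0,0],[0,0,0,0,0,0]]'; python3 est.py
```

```text
t: 29.15
tcp_pos: [0.5031, -0.1209, 0.0808]
tcp_rot: [-2.324, -2.105, 0.01]
contact_force: [-10.1, -5.9, 10.0]
opening: 0.0228
t 29.15 q 1.351 (or 7.635) r 60.4 mm  push tang 10.7 N  rad 4.7  z 10.0 zt 80.8 op 22.8
```

```bash
python3 -m inch '[[0.2,1.4,0,0,0,0],[0.2,1.5,0,0,0,0],[0,0,0,0,0,0],[0,0,0,0,0,0]]'; python3 est.py
```

```text
t: 29.48
tcp_pos: [0.5053, -0.1207, 0.0808]
tcp_rot: [-2.323, -2.104, 0.011]
contact_force: [-13.0, -4.6, 11.7]
opening: 0.0226
t 29.48 q 1.388 (or 7.671) r 60.5 mm  push tang 13.4 N  rad 3.5  z 11.7 zt 80.8 op 22.6
```

```bash
python3 -m inch '[[0.2,1.4,0,0,0,0],[0.1,1.4,0,0,0,0],[0,0,0,0,0,0],[0,0,0,0,0,0]]'; python3 est.py
```

```text
t: 29.82
tcp_pos: [0.5074, -0.1205, 0.0807]
tcp_rot: [-2.322, -2.103, 0.013]
contact_force: [-13.8, -4.6, 13.3]
opening: 0.0225
t 29.82 q 1.423 (or 7.706) r 60.5 mm  push tang 14.0 N  rad 4.0  z 13.3 zt 80.7 op 22.5
```

```bash
python3 -m inch '[[0.1,1.5,0,0,0,0],[0.1,1.4,0,0,0,0],[0,0,0,0,0,0],[0,0,0,0,0,0],[0,0,0,0,0,0]]'; python3 est.py
```

```text
t: 30.23
tcp_pos: [0.5095, -0.1204, 0.0807]
tcp_rot: [-2.321, -2.102, 0.014]
contact_force: [-15.8, -4.7, 15.2]
opening: 0.0232
t 30.23 q 1.458 (or 7.741) r 60.5 mm  push tang 15.9 N  rad 4.5  z 15.2 zt 80.7 op 23.2
```

```bash
python3 -m inch '[[0,1.5,0,0,0,0],[0,0,0,0,0,0],[0,0,0,0,0,0],[0,0,0,0,0,0],[0,0,0,0,0,0]]'; python3 est.py
python3 - <<'E'
from ov import *
s=snapshot("side");cv2.imwrite("pics/w3.png",cv2.resize(s["img"][120:250,190:350],None,fx=5,fy=4.6,interpolation=2))
E
python3 arc.py "[7.78,7.7,7.6,7.5,7.4,7.3,7.2,7.1,7.0,6.9,6.8,6.7,6.6,6.5,6.4,6.25,6.1,5.95,5.8,5.65,5.5,5.35,5.2,5.2]"
```

```text
t: 30.65
tcp_pos: [0.5107, -0.1204, 0.0807]
tcp_rot: [-2.321, -2.102, 0.015]
contact_force: [-16.4, -3.7, 16.5]
opening: 0.0228
t 30.65 q 1.477 (or 7.760) r 60.5 mm  push tang 16.4 N  rad 3.8  z 16.5 zt 80.7 op 22.8
7.78 -> 6.6 [[-0.5,-4.8,0,0,0,0],[-1.2,-5.9,0,0,0,0],[-1.8,-5.7,0,0,0,0],[-2.4,-5.5,0,0,0,0],[-2.9,-5.3,0,0,0,0],[-3.4,-4.9,0,0,0,0],[-3.9,-4.6,0,0,0,0],[-4.3,-4.1,0,0,0,0],[-4.7,-3.7,0,0,0,0],[-5.1,-3.3,0,0,0,0],[-5.3,-2.7,0,0,0,0],[-5.6,-2.1,0,0,0,0]]
6.6 -> 5.2 [[-5.8,-1.6,0,0,0,0],[-5.9,-1,0,0,0,0],[-9,-0.4,0,0,0,0],[-8.9,1,0,0,0,0],[-8.7,2.3,0,0,0,0],[-8.3,3.6,0,0,0,0],[-7.6,4.7,0,0,0,0],[-6.8,5.9,0,0,0,0],[-5.9,6.8,0,0,0,0],[-4.8,7.6,0,0,0,0],[0,0,0,0,0,0]]
```

View pics/w3.png

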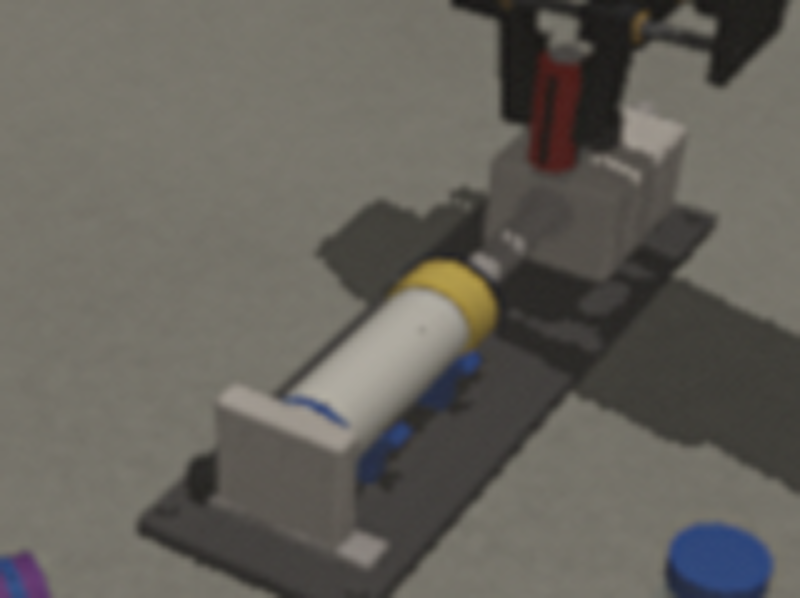

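```bash
python3 -m inch '[[-0.1,-2.7,0,0,0,0],[-0.2,-2.7,0,0,0,0],[-0.5,-4.8,0,0,0,0],[-1.2,-5.9,0,0,0,0],[-1.8,-5.7,0,0,0,0],[-2.4,-5.5,0,0,0,0],[-2.9,-5.3,0,0,0,0],[-3.4,-4.9,0,0,0,0],[0,0,0,0,0,0],[0,0,0,0,0,0]]'; python3 est.py
```

```text
t: 31.53
tcp_pos: [0.4777, -0.1302, 0.081]
tcp_rot: [-2.329, -2.107, 0.003]
contact_force: [-0.3, -4.8, 1.4]
opening: 0.0225
t 31.53 q 0.899 (or 7.183) r 60.3 mm  push tang 2.8 N  rad 3.8  z 1.4 zt 81.0 op 22.5
```

```bash
python3 -m inch '[[-4.3,-4.3,0,0,0,0],[-4.3,-4.1,0,0,0,0],[-4.7,-3.7,0,0,0,0],[-5.1,-3.3,0,0,0,0],[-5.3,-2.7,0,0,0,0],[-5.6,-2.1,0,0,0,0],[-5.8,-1.6,0,0,0,0],[-5.9,-1,0,0,0,0],[-9,-0.4,0,0,0,0],[-8.9,1,0,0,0,0],[-8.7,2.3,0,0,0,0],[0,0,0,0,0,0]]'; python3 est.py; python3 -m inch '[[-8.3,3.6,0,0,0,0],[-7.6,4.7,0,0,0,0],[-6.8,5.9,0,0,0,0],[-5.9,6.8,0,0,0,0],[-4.8,7.6,0,0,0,0],[0,0,0,0,0,0]]'; python3 est.py;python3 arc.py "[5.2,5.05,4.9,4.7,4.5,4.3,4.1,3.9,3.7,3.5,3.3,3.15,3.15,3,2.85,2.65,2.45,2.25,2.05,1.85,1.65,1.5,1.4,1.35,1.35,1.25,1.1,.95,.8,.65,.5,.35,.25,.15,.08,.02,.02]"
```

```text
t: 32.53
tcp_pos: [0.4524, -0.1966, 0.0812]
tcp_rot: [2.33, 2.107, -0.0]
contact_force: [2.1, -2.8, -6.3]
opening: 0.023
t 32.53 q 5.919 (or 12.202) r 60.0 mm  push tang 3.2 N  rad 1.3  z -6.3 zt 81.2 op 23.0
t: 33.03
tcp_pos: [0.479, -0.2319, 0.0813]
tcp_rot: [2.33, 2.107, 0.001]
contact_force: [3.2, -1.6, -8.1]
opening: 0.0226
t 33.03 q 5.163 (or 11.446) r 59.9 mm  push tang 3.6 N  rad 0.3  z -8.1 zt 81.3 op 22.6
5.2 -> 3.15 [[-3.6,8.2,0,0,0,0],[-2.3,8.7,0,0,0,0],[-1.1,11.9,0,0,0,0],[1.3,11.9,0,0,0,0],[3.7,11.4,0,0,0,0],[5.9,10.5,0,0,0,0],[7.8,9.1,0,0,0,0],[9.5,7.3,0,0,0,0],[10.8,5.3,0,0,0,0],[11.5,3,0,0,0,0],[9,0.8,0,0,0,0],[0,0,0,0,0,0]]
3.15 -> 1.35 [[9,-0.6,0,0,0,0],[8.7,-1.9,0,0,0,0],[11.1,-4.6,0,0,0,0],[10,-6.7,0,0,0,0],[8.4,-8.5,0,0,0,0],[6.5,-10,0,0,0,0],[4.5,-11.2,0,0,0,0],[2.1,-11.8,0,0,0,0],[0,-8.9,0,0,0,0],[-0.7,-6,0,0,0,0],[-0.6,-2.9,0,0,0,0],[0,0,0,0,0,0]]
1.35 -> 0.02 [[-1.6,-5.8,0,0,0,0],[-3.4,-8.3,0,0,0,0],[-4.7,-7.7,0,0,0,0],[-5.8,-6.9,0,0,0,0],[-6.7,-6,0,0,0,0],[-7.5,-4.9,0,0,0,0],[-8.2,-3.7,0,0,0,0],[-5.8,-1.7,0,0,0,0],[-5.8,-1.2,0,0,0,0],[-4.2,-0.5,0,0,0,0],[-3.6,-0.2,0,0,0,0],[0,0,0,0,0,0]]
```

```bash
python3 -m inch '[[-3.6,8.2,0.5,0,0,0],[-2.3,8.7,0.3,0,0,0],[-1.1,11.9,0,0,0,0],[1.3,11.9,0,0,0,0],[3.7,11.4,0,0,0,0],[5.9,10.5,0,0,0,0],[7.8,9.1,0,0,0,0],[9.5,7.3,0,0,0,0],[10.8,5.3,0,0,0,0],[11.5,3,0,0,0,0],[9,0.8,0,0,0,0],[0,0,0,0,0,0]]'; python3 est.py
```

```text
t: 34.03
tcp_pos: [0.5702, -0.1853, 0.0811]
tcp_rot: [-2.326, -2.109, 0.001]
contact_force: [-2.6, 3.2, 0.6]
opening: 0.0225
t 34.03 q 3.115 (or 9.398) r 60.0 mm  push tang 3.0 N  rad 2.8  z 0.6 zt 81.1 op 22.5
```

```bash
python3 -m inch '[[9,-0.6,0,0,0,0],[8.7,-1.9,0,0,0,0],[11.1,-4.6,0,0,0,0],[10,-6.7,0,0,0,0],[8.4,-8.5,0,0,0,0],[6.5,-10,0,0,0,0],[4.5,-11.2,0,0,0,0],[2.1,-11.8,0,0,0,0],[0,-8.9,0,0,0,0],[-0.7,-6,0,0,0,0],[-0.6,-2.9,0,0,0,0],[0,0,0,0,0,0]]'; python3 est.py
```

```text
t: 35.03
tcp_pos: [0.5027, -0.1213, 0.0811]
tcp_rot: [-2.33, -2.106, -0.001]
contact_force: [-2.7, 4.0, 0.9]
opening: 0.0225
t 35.03 q 1.343 (or 7.627) r 60.0 mm  push tang 2.2 N  rad -4.3  z 0.9 zt 81.1 op 22.5
```

```bash
python3 -m inch '[[-1.6,-5.8,0,0,0,0],[-3.4,-8.3,0,0,0,0],[-4.7,-7.7,0,0,0,0],[-5.8,-6.9,0,0,0,0],[-6.7,-6,0,0,0,0],[-7.5,-4.9,0,0,0,0],[-8.2,-3.7,0,0,0,0],[-5.8,-1.7,0,0,0,0],[-5.8,-1.2,0,0,0,0],[-4.2,-0.5,0,0,0,0],[-3.6,-0.2,0,0,0,0],[0,0,0,0,0,0]]'; python3 est.py;python3 tip.py pics/tip9.png
```

```text
t: 36.03
tcp_pos: [0.4507, -0.175, 0.081]
tcp_rot: [-2.33, -2.106, 0.0]
contact_force: [-5.6, 1.3, 4.5]
opening: 0.0232
t 36.03 q 6.282 (or 12.565) r 59.9 mm  push tang -0.8 N  rad -5.7  z 4.5 zt 81.0 op 23.2
36.0833 [ 0.45063199 -0.17498135  0.08098094] 0.022482696734078694
```

View pics/tip9.png

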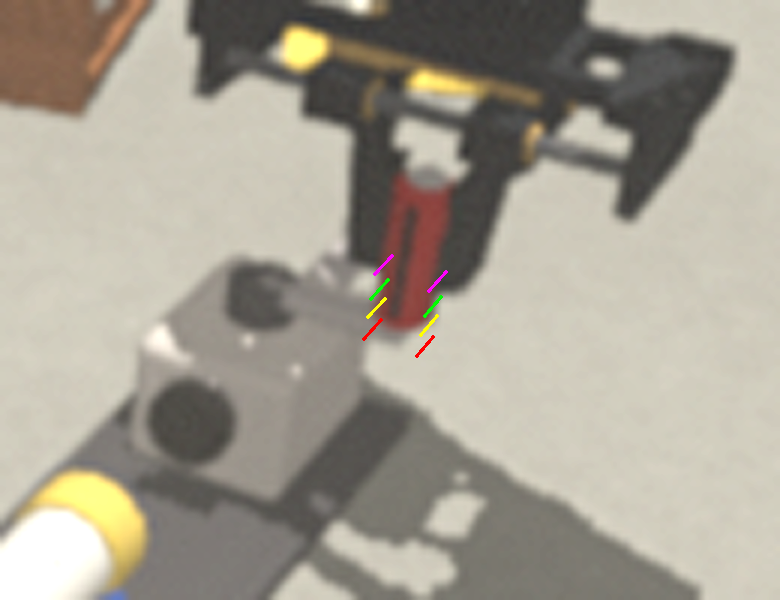

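The crank is back at its start, with the sleeve where I first gripped it and the ram nose at the gearbox. Time to release and rise.

```bash
python3 -m inch '[[0,0,0,0,0,0],[0,0,0,0,0,0],[0,0,0,0,0,0],[0,0,0,0,0,0],[0,0,0,0,0,0]]' 50
python3 -m inch '[[0,0,-10,0,0,0],[0,0,-20,0,0,0],[0,0,-30,0,0,0],[0,0,-30,0,0,0],[0,0,-25,0,0,0],[0,0,-10,0,0,0],[-25,-10,0,0,0,0],[-35,-15,0,0,0,0],[-35,-15,0,0,0,0],[-35,-15,0,0,0,0],[0,0,0,0,0,0],[0,0,0,0,0,0]]'; python3 -m inch '[[0,0,0,0,0,0],[0,0,0,0,0,0]]'
python3 - <<'E'
from ov import *
P=(.5255,-.031,-.1)
for oy,hh in((.057,.067),):
  c=fr(*P)(0,oy,.05)
  s=snapshot("side");draw(s,4,P,(c[0],c[1],-.1),"pics/f1.png",(120,250,180,350))
  s=snapshot("top");draw(s,4,P,(c[0],c[1],-.1),"pics/f1t.png",(160,260,205,385)); cv2.imwrite("pics/f2t.png",s["img"])
E
```

```text
t: 36.5
tcp_pos: [0.4515, -0.1742, 0.081]
tcp_rot: [2.329, 2.107, 0.001]
contact_force: [-0.4, -1.2, 0.5]
opening: 0.05
t: 37.5
tcp_pos: [0.3823, -0.2989, 0.2055]
tcp_rot: [-2.333, -2.103, -0.0]
contact_force: [0.5, 0.5, -0.2]
opening: 0.0501
t: 37.67
tcp_pos: [0.3838, -0.2968, 0.2055]
tcp_rot: [-2.328, -2.109, -0.001]
contact_force: [0.1, -0.3, -0.2]
opening: 0.0501
```

View pics/f1.png

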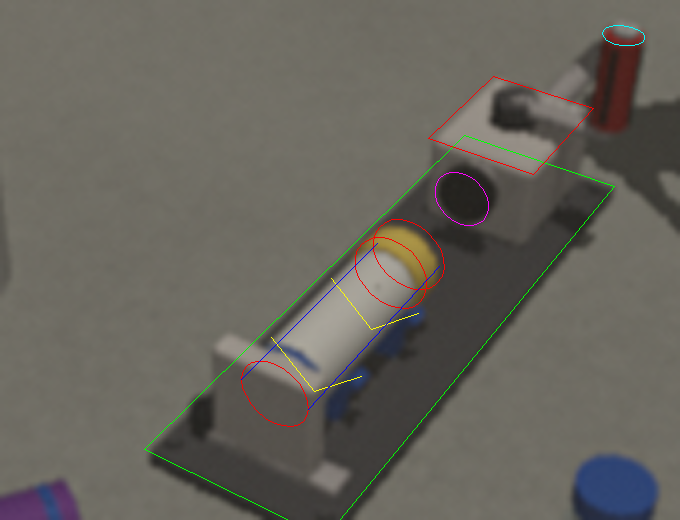

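View pics/f1t.png

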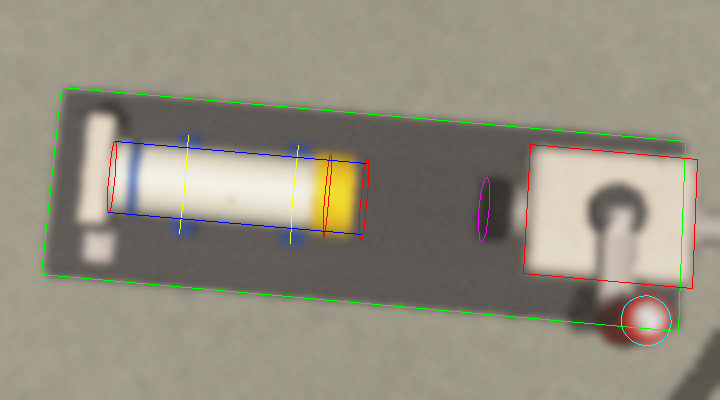

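View pics/f2t.png

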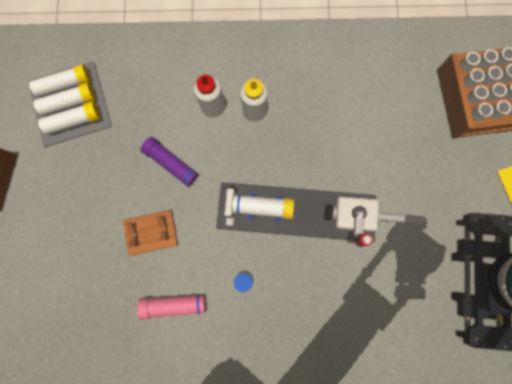

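```bash
python3 -c "
from workcell import *
print(sign_off(), get_state()['t'])"
```

```text
the job is handed in; nothing more can be done
the job is handed in; nothing more can be done
```

The white liner is in the press cradle with its yellow cap pushed home, and the crank is wound back and released. I handed the job in at about 38 s of the 72 s allowed; sign-off gives no verdict.

- **Liner:** The first grasp slipped off, because the real fingertips sat about 28 mm above the reported TCP. I lowered the grip, lifted the liner from its wooden rest, laid it in the cradle with its cap towards the ram, and let go. It lay about 5 mm short of the nominal point, within what the ram can slide home.
- **Pressing:** Holding the sleeve throughout, I wound clockwise to q ≈ 7.76. The cap slid at about 7 N on the sleeve from q ≈ 6.6 and bottomed near 7.57. The peak was 16.4 N on the sleeve, which I take as about 75–80 N at the ram. That is worked out from the sleeve force and the rubber's give; there is no direct ram reading.
- **Winding back:** I returned the crank to q ≈ 0 before opening the fingers.
- **Last checks:** The final pictures show the liner in line in the cradle against the end stop, the cap home as far as the picture resolves, and the ram back at the gearbox. The bottles and pot look to be where they started (compared by eye), and the arm is clear of everything.
- **Disagreements:** The networks' cradle point was 5–8 mm off my fit to the press outline, so I used the fit. The reported TCP height also disagreed with the pictures and with contact, as noted above. Vertical force on the sleeve reached 16 N at peak load, which I did not explain.

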